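# Pack up the block-printing kit

### The arm

A 7-joint arm with a two-finger parallel gripper is mounted at the origin on the work surface. World frame = base frame: x ahead of the robot, y to its left, z up, the work surface at z = 0. Lengths are in m, angles in rad, forces in N, time in s.
With the tool pointing down it reaches from about 0.4 to 0.875 m from the base axis. Payload 6.5 kg.
Tool frame: the origin (TCP) lies midway between the tips of the shut fingers; the grasp point (between the pads) lies 19 mm behind it; z points along the fingers, y is the line along which they close (so a half turn about z gives the same grasp; the last joint's range is limited). The gripper opens to 85 mm and grips with 20 to 120 N. Pads are 22 mm wide; open, the fingers measure 114 mm over their backs; the gripper's body (76 mm by 85 mm) begins 54 mm behind the grasp point. The pads swing forward as they close: fully open they stand 13 mm farther back than shut.
Start: joints at [1.13, 0.536, -0.004, 1.538, 0.003, 1.067, -0.071], TCP at [0.238, -0.605, 0.231] pointing down, gripper open.
Joint ranges: [-2.7, 2.7], [-0.37, 2.16], [-1.27, 1.26], [0.24, 2.4], [-1.31, 4.45], [0.19, 1.91], [-2.76, 2.76]. Speed limits (rad/s): [2.39, 2.39, 3.14, 3.14, 3.14, 3.14, 3.14].

### API

Orientations are given as [roll, pitch, yaw] about the fixed x, y, z axes, in that order (R = Rz(yaw) Ry(pitch) Rx(roll)).
In Python, from plant import monitor, capture, manip gives the robot as it stands.
- The arm moves only by the tool apply_moves, never from a script. Its argument "series" is a list of rows, each a list of 3 entries, a list of its own where there are three numbers: the shift along the tool's x, y, z in m, then the turn, a rotation vector about the tool's x, y, z in degrees, then the opening, from 0 (shut) to 1 (fully open). In form: [[[tx, ty, tz], [rx, ry, rz], grip], ...]. A call has 1 to 10 rows; each row is the pose to reach, as a shift and turn from the pose commanded when the call began, along the tool's axes at that moment; what a row does not reach only later rows make up. A row lasts 1/10 s, in which the tool goes at most 50 mm and 8.59 degrees, less where a joint would pass 70% of its speed; a pose out of reach is approached as far as the arm can. A call with a gripper value outside its range is refused whole. The fingers move at their own pace and stop on an object; "force" is the grip in N (left out, the last holds). Time passes only in rows, so rows that repeat a pose let the fingers close. It gives the time, the measured TCP pose, the force, the opening and the grip force at its end, in the units of the state.
- monitor.get_obs(): the state, without advancing time (a new reading comes with each control period).
- capture(name): name is "scene" or "top"; returns a dict with "pixels" (480x640x3 uint8, red, green, blue), "range_z" (480x640 float32, m along the optical axis (not along the pixel's ray), 0 where there is no reading), "fx", "fy", "cx", "cy" (pixels), "rvec" (rotation vector, rad) and "tvec" (3), from world to camera coordinates, as OpenCV has them. Camera axes: x right, y down, z forward; pixel columns grow to the right and rows downward; lengths in m; the calibration is good to about 2 mm. A picture is of the moment at which its call begins.
- manip.sign_off(): hands the job in; it is judged then, once.
The state is a dict: "t": time; "q": joint angles; "dq": joint speeds; "joint_torque": joint torques, N m; "tcp_pos": TCP position; "tool_rot": TCP orientation; "ft_force": force on the tool from outside, world axes, zero at the start; "ft_torque": the same for the moment, N m; "grip_width": finger opening in m; "gripper_force": force on a finger pad.
Only numpy, scipy, OpenCV 4.12 (cv2) and the standard library are available. Lean on these libraries where they do the work, as an engineer would, in place of code of your own. Each camera call takes 0.05 s, during which the arm holds its last target. There are 200 camera calls.

### The job

Put the printing kit away. Pack all the round hand stamps flat in one layer in the round tin, handles up, honeycomb fashion: one in the middle and the others round it; and move the printing plates from the drying stand to the storage rack, each on edge right down in a slot of its own, roughly centred across the rack (the plate already in the rack stays in the rack). Leave the cork block, phone, glue and eraser where they are.

Things in the scene. Friction and masses are not known exactly. Their poses are not given: they have to be found in the camera images.
- tin: The round open steel tin, fixed to the bench. Origin: centre of its underside on the bench; z up. Inner radius 81 mm, wall 2 mm, floor 3 mm thick, wall top 30 mm above the bench. Seven stamps just fit flat in one layer: one in the middle, six round it, with about 3 mm between neighbours.
- stamp1_c (a point): A round wooden hand stamp, rubber face down: a white disc 50 mm across and 10 mm thick (lower edge rounded 2 mm), on it an upright round handle 18 mm across and 34 mm tall; 44 mm tall in all, about 45 g. This point: its centre, half-way up, 22 mm above its underside; z along the handle. All stamps are alike; 5 to 7 are present, the others are absent (None from the start).
- stamp2_c (a point): A round wooden hand stamp, rubber face down: a white disc 50 mm across and 10 mm thick (lower edge rounded 2 mm), on it an upright round handle 18 mm across and 34 mm tall; 44 mm tall in all, about 45 g. This point: its centre, half-way up, 22 mm above its underside; z along the handle. All stamps are alike; 5 to 7 are present, the others are absent (None from the start).
- stamp3_c (a point): A round wooden hand stamp, rubber face down: a white disc 50 mm across and 10 mm thick (lower edge rounded 2 mm), on it an upright round handle 18 mm across and 34 mm tall; 44 mm tall in all, about 45 g. This point: its centre, half-way up, 22 mm above its underside; z along the handle. All stamps are alike; 5 to 7 are present, the others are absent (None from the start).
- stamp4_c (a point): A round wooden hand stamp, rubber face down: a white disc 50 mm across and 10 mm thick (lower edge rounded 2 mm), on it an upright round handle 18 mm across and 34 mm tall; 44 mm tall in all, about 45 g. This point: its centre, half-way up, 22 mm above its underside; z along the handle. All stamps are alike; 5 to 7 are present, the others are absent (None from the start).
- stamp5_c (a point): A round wooden hand stamp, rubber face down: a white disc 50 mm across and 10 mm thick (lower edge rounded 2 mm), on it an upright round handle 18 mm across and 34 mm tall; 44 mm tall in all, about 45 g. This point: its centre, half-way up, 22 mm above its underside; z along the handle. All stamps are alike; 5 to 7 are present, the others are absent (None from the start).
- stamp6_c (a point): A round wooden hand stamp, rubber face down: a white disc 50 mm across and 10 mm thick (lower edge rounded 2 mm), on it an upright round handle 18 mm across and 34 mm tall; 44 mm tall in all, about 45 g. This point: its centre, half-way up, 22 mm above its underside; z along the handle. All stamps are alike; 5 to 7 are present, the others are absent (None from the start).
- stamp7_c (a point): A round wooden hand stamp, rubber face down: a white disc 50 mm across and 10 mm thick (lower edge rounded 2 mm), on it an upright round handle 18 mm across and 34 mm tall; 44 mm tall in all, about 45 g. This point: its centre, half-way up, 22 mm above its underside; z along the handle. All stamps are alike; 5 to 7 are present, the others are absent (None from the start).
- plate_a_c (a point): A flat plastic printing plate, 6 mm thick (its x axis), 80 mm wide (y), 90 mm high (z), about 55 g. This point: its centre. Orange. At the start it stands in one bay of the drying stand, leaning 30 degrees from upright, its top (z axis) tipped towards the stand's -x side.
- plate_b_c (a point): A flat plastic printing plate, 6 mm thick (its x axis), 80 mm wide (y), 90 mm high (z), about 55 g. This point: its centre. Blue. At the start it leans in the other bay of the drying stand, in the same way.
- plate_c_c (a point): A flat plastic printing plate, 6 mm thick (its x axis), 80 mm wide (y), 90 mm high (z), about 55 g. This point: its centre. Green. In some starts it already stands in the rack's middle slot, where it may stay; in others it is absent (None). Exactly one of the two green plates is there.
- plate_d_c (a point): A flat plastic printing plate, 6 mm thick (its x axis), 80 mm wide (y), 90 mm high (z), about 55 g. This point: its centre. Green. In some starts it already stands in the rack's slot at x = -46 mm, where it may stay; in others it is absent (None). Exactly one of the two green plates is there.
- stand: The fixed wooden drying stand. Origin: centre of its underside; x away from the robot, y along its 210 mm width. Two bays (y = +52, -52 mm), one plate in each: a foot shelf with a 9 mm lip in front (+x), and behind the plate (-x) two 8 mm prongs, 34 mm either side of its middle, reaching 66 mm up it; between them its back is free for a finger. A plate comes out upwards in its own plane.
- rack: The fixed wooden storage rack. Origin: centre of its underside; z up. Three slots run right across it along its y (90 mm), at x = -46, 0, +46 mm, each 10 mm wide, 25 mm deep; slot floor 8 mm, tops of the blocks 33 mm above the bench. A plate stands on its 80 mm lower edge in a slot, centre 53 mm above the bench; it may lean up to 9 degrees there.
- cork_block: A cork sanding block, 100 x 60 x 35 mm, lying by; origin at the centre of its underside. Not part of the job.
- phone: A phone, 72 x 150 x 9 mm, lying by; origin at the centre of its underside. Not part of the job.
- glue: A white glue bottle, 56 mm across, 130 mm tall, standing by; origin at the centre of its underside. Not part of the job.
- eraser: A white eraser, 45 x 22 x 13 mm, lying by; origin at the centre of its underside. Not part of the job.
Things that resemble listed ones, but are neither listed nor needed, are in the scene too. Leave any green or red look-alike of the part that bears stamp4_c alone.

How it is judged:
At the end, for the whole second after the job is handed in: Each stamp stands upright (0.1 rad) on the tin floor (centre 22-28.5 mm above its underside), one within 12 mm of the middle; each plate stands in a rack slot (centre 44-60 mm above the rack underside, within 20 mm of mid-slot, square to 0.26 rad); all at rest (horizontal distance between each of stamp1_c, stamp2_c, stamp3_c, stamp4_c, stamp5_c, stamp6_c, stamp7_c and tin below 0.0595 m and z of stamp1_c in the frame of tin between 0.022 and 0.0285 m and angle between each of stamp1_c, stamp2_c, stamp3_c, stamp4_c, stamp5_c, stamp6_c, stamp7_c's own z axis and vertical below 0.1 rad and linear speed of each of stamp1, stamp2, stamp3, stamp4, stamp5, stamp6, stamp7, plate_a, plate_b, plate_c, plate_d below 0.02 m/s and z of stamp2_c in the frame of tin between 0.022 and 0.0285 m and z of stamp3_c in the frame of tin between 0.022 and 0.0285 m and z of stamp4_c in the frame of tin between 0.022 and 0.0285 m and z of stamp5_c in the frame of tin between 0.022 and 0.0285 m and z of stamp6_c in the frame of tin between 0.022 and 0.0285 m and z of stamp7_c in the frame of tin between 0.022 and 0.0285 m and horizontal distance between any of stamp1_c, stamp2_c, stamp3_c, stamp4_c, stamp5_c, stamp6_c, stamp7_c and tin below 0.012 m and x of plate_a_c in the frame of rack between -0.06 and 0.06 m and y of plate_a_c in the frame of rack between -0.02 and 0.02 m and z of plate_a_c in the frame of rack between 0.044 and 0.06 m and angle between the x axis of each of plate_a_c, plate_b_c, plate_c_c, plate_d_c and the x axis of rack, either way round below 0.26 rad and x of plate_b_c in the frame of rack between -0.06 and 0.06 m and y of plate_b_c in the frame of rack between -0.02 and 0.02 m and z of plate_b_c in the frame of rack between 0.044 and 0.06 m and x of plate_c_c in the frame of rack between -0.06 and 0.06 m and y of plate_c_c in the frame of rack between -0.02 and 0.02 m and z of plate_c_c in the frame of rack between 0.044 and 0.06 m and x of plate_d_c in the frame of rack between -0.06 and 0.06 m and y of plate_d_c in the frame of rack between -0.02 and 0.02 m and z of plate_d_c in the frame of rack between 0.044 and 0.06 m); the robot touches nothing.
It fails at once if the cork block is moved more than 2 cm (distance of cork_block from where it was at the start of the episode above 0.02 m).
It fails at once if the phone is moved more than 2 cm (distance of phone from where it was at the start of the episode above 0.02 m).
It fails at once if the glue is moved more than 2 cm (distance of glue from where it was at the start of the episode above 0.02 m).
It fails at once if the eraser is moved more than 2 cm (distance of eraser from where it was at the start of the episode above 0.02 m).
Of plate_c, plate_d only 1 to 1 are there at a start; the rules pass over those that are not, and their reading is None.
Of stamp1, stamp2, stamp3, stamp4, stamp5, stamp6, stamp7 only 5 to 7 are there at a start; the rules pass over those that are not, and their reading is None.
At some moment in a run one of stamp1, stamp2, stamp3, stamp4, stamp5, stamp6, stamp7 may be knocked a few centimetres aside while the robot is not near it.
It also fails if it takes over 210 s, if anything falls off the work surface, if the arm or the gripper's body presses on something with over 40 N, if the wrist force passes 120 N, or if a joint passes its speed limit or range.

## Working session

There is one attempt and no reset: what is moved stays moved. The work goes in short steps, Python scripts to look and compute and a tool call to move; the robot and the scene stay as the last step left them, time stands still between calls to the robot, and variables do not carry over. Pictures are saved under pics/ and viewed, at most 14 in all, crops included, and the job is handed in when it is done.

Besides the shell and the picture viewer there is one more tool, called after ">>>" by a JSON object that holds its "fn" and its "kwargs". apply_moves: Moves the arm, as the interface text tells. Its arguments: {"type":"object","properties":{"series":{"type":"array","items":{"type":"array"}},"force":{"type":"number"}},"required":["series"]}

```bash
ls; mkdir -p pics; python3 - <<'E'
from plant import monitor,capture,manip
import cv2,numpy as np
print(monitor.get_obs())
for n in("scene","top"):
    c=capture(n); cv2.imwrite(f"pics/{n}0.png",c["pixels"][:,:,::-1]); np.savez(f"{n}0.npz",**c)
    R=cv2.Rodrigues(np.array(c["rvec"]))[0]; print(n,c["fx"],c["fy"],c["cx"],c["cy"],-R.T@np.array(c["tvec"]),R.tolist(), (c["range_z"]>0).mean())
E
```

```text
pics
{'t': 0.0, 'q': array([ 1.1297713 ,  0.53721235, -0.00443018,  1.53886498,  0.00258041,
        1.06727344, -0.07119387]), 'dq': array([-2.73677692e-04, -3.54393343e-05, -7.39573049e-04,  2.41813249e-04,
        7.56864682e-04, -5.28879304e-04,  6.47789739e-06]), 'joint_torque': array([-4.34842932e-04, -5.83422589e+01,  1.04871333e+00, -2.59105504e+01,
        1.23117480e-02,  9.50000016e-03, -2.16487103e-05]), 'tcp_pos': array([ 0.23772599, -0.60429568,  0.2303864 ]), 'tool_rot': array([-3.13984407e+00,  1.15537036e-04,  3.74886458e-01]), 'ft_force': array([-0.62421037, -0.05235511, -0.37989683]), 'ft_torque': array([0.01380866, 0.00117862, 0.00511562]), 'gripper_force': 0.0, 'grip_width': 0.08540801429429533}
scene 442.09954021884306 442.09954021884306 323.85447659458015 245.21290445256415 [1.21692535 0.20586467 0.61852066] [[-0.2823960114208338, 0.9592010853178066, -0.013629771045261696], [0.5838867245701937, 0.16059282077106085, -0.7957928366022686], [-0.7611365091784095, -0.23268696534601158, -0.6054155519589572]] 0.9961067708333333
top 466.8745577293905 466.8745577293905 324.9260793413228 233.0442935313665 [0.34713888 0.015405   1.03079836] [[-0.06005461381322552, -0.9981932087818776, 0.001939407508136995], [-0.9761351342021817, 0.05832109534727281, -0.20918616018652447], [0.20869509609914755, -0.014455717873301188, -0.9778739126722499]] 0.996025390625
```

View pics/scene0.png

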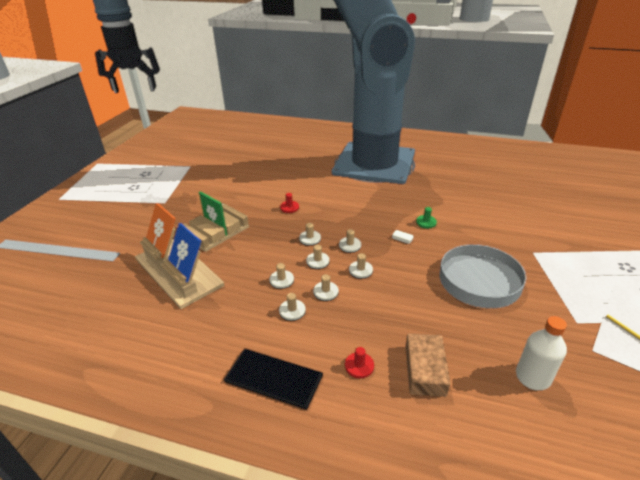

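View pics/top0.png

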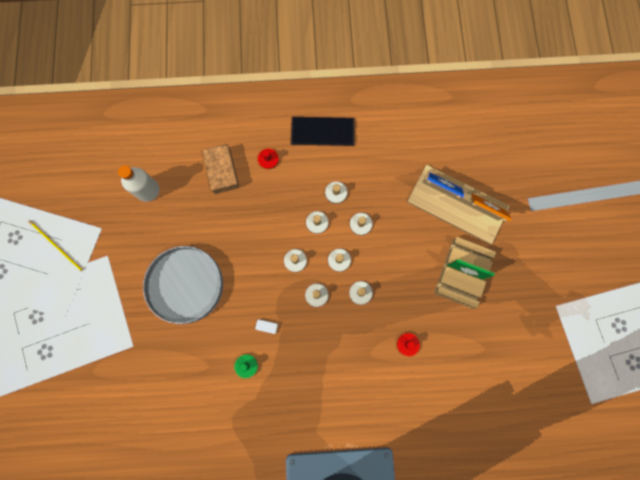

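The scene view shows 7 white stamps (x 270-370, y 230-315), the orange and blue plates on the stand (about 175,250), the green plate in the rack's middle slot (215,212), and the tin (482,275). In the top view the tin is at (183,284), the stamps are at (295-362, 192-295), and the rack is at (467,270).

```bash
cat > h.py <<'E'
import cv2,numpy as np
from scipy.spatial.transform import Rotation as Ro
def grab(n):
    from plant import capture
    return capture(n)
def load(n): return dict(np.load(n))
def cloud(c):
    R=cv2.Rodrigues(np.array(c["rvec"],float))[0]; z=c["range_z"].astype(float)
    v,u=np.mgrid[:480,:640]
    P=np.stack([(u-c["cx"])/c["fx"]*z,(v-c["cy"])/c["fy"]*z,z],-1)-np.array(c["tvec"],float)
    return P@R
def ray(c,uv,h):
    R=cv2.Rodrigues(np.array(c["rvec"],float))[0]; o=-R.T@np.array(c["tvec"],float)
    uv=np.atleast_2d(uv).astype(float)
    d=np.stack([(uv[:,0]-c["cx"])/c["fx"],(uv[:,1]-c["cy"])/c["fy"],np.ones(len(uv))],-1)@R
    return o+d*((h-o[2])/d[:,2])[:,None]
def circ(p):
    A=np.c_[2*p,np.ones(len(p))]; s=np.linalg.lstsq(A,(p**2).sum(1),rcond=None)[0]
    return s[:2],np.sqrt(s[2]+s[0]**2+s[1]**2)
def blobs(m,lo=60):
    n,l,st,ce=cv2.connectedComponentsWithStats(m.astype(np.uint8)); return [(l==i) for i in range(1,n) if st[i,4]>=lo]
def stamps(c,xr=(.3,.9),yr=(-.4,.4)):
    hsv=cv2.cvtColor(c["pixels"],cv2.COLOR_RGB2HSV); P=cloud(c); out=[]
    # whole stamps: light, low saturation disc near z=.01
    m=(hsv[...,1]<60)&(hsv[...,2]>120)&(P[...,2]>.004)&(P[...,2]<.02)
    return m,P,hsv
E
cat > m1.py <<'E'
from h import *
T=load("top0.npz");S=load("scene0.npz")
for n,c in(("top",T),("scene",S)):
    P=cloud(c);hsv=cv2.cvtColor(c["pixels"],cv2.COLOR_RGB2HSV)
    print(n,"table z",np.median(P[300:330,540:560,2]) if n=="top" else np.median(P[380:400,100:120,2]), P[300:330,540:560,2].std())
    # tin: rim points
    m=(np.abs(P[...,2]-.03)<.004)&(hsv[...,1]<90)&(np.hypot(P[...,0]-.45,P[...,1]-.33)<.15)
    p=P[m][:,:2]; ce,r=circ(p); print(" tin",ce,r,m.sum())
    # stamps disc
    m=(hsv[...,1]<70)&(hsv[...,2]>110)&(P[...,2]>.004)&(P[...,2]<.02)
    m|=(P[...,2]>.004)&(P[...,2]<.06)&(hsv[...,0]<25)&False
    for b in blobs(m,40):
        p=ray(c,np.argwhere(b)[:,::-1],.01)[:,:2]; q,r=cv2.minEnclosingCircle(p.astype(np.float32)*1000)
        if r<60 : print("  white",np.round(q,1),round(r,1),b.sum())
    for nm,(a,z) in dict(orange=(5,14),blue=(100,130),green=(60,85)).items():
        m=(hsv[...,0]>=a)&(hsv[...,0]<=z)&(hsv[...,1]>170)&(P[...,2]>.012)&(P[...,1]<-.1)&(P[...,0]>.3)&(P[...,2]<.2)
        for b in blobs(m,40):
            p=P[b]; mu=np.median(p,0); print("  ",nm,b.sum(),np.round(mu,4),"min",np.round(p.min(0),3),"max",np.round(p.max(0),3))
    m=(P[...,1]<-.15)&(P[...,1]>-.55)&(P[...,0]>.3)&(P[...,0]<.85)&(P[...,2]>.028)&(P[...,2]<.038)
    for b in blobs(m,30):
        q,w,a=cv2.minAreaRect((P[b][:,:2]*1000).astype(np.float32)); print("  z33",np.round(q,1),np.round(w,1),round(a,1),b.sum())
E
python3 m1.py
```

```text
top table z -0.0015268393279107037 0.11086216936798417
 tin [0.46738737 0.31506407] 0.08142265415873216 221
  white [658.6 -29.5] 25.0 278
  white [591.1  17.5] 24.9 297
  white [581.8 -80.5] 24.7 295
  white [502.8 -26.4] 24.6 310
  white [507.4  70.9] 24.6 309
  white [427.9 -68.5] 24.5 323
  white [428.4  28.3] 24.6 331
  white [368.6 139.1] 23.3 213
   orange 64 [ 0.6073 -0.3266  0.0766] min [ 0.592 -0.348  0.047] max [ 0.625 -0.305  0.116]
   orange 48 [ 0.5733 -0.3738  0.0858] min [ 0.559 -0.392  0.052] max [ 0.591 -0.346  0.115]
   blue 152 [ 0.6292 -0.2498  0.1143] min [ 0.603 -0.295  0.062] max [ 0.671 -0.217  0.126]
   green 210 [ 0.4586 -0.2933  0.0938] min [ 0.44  -0.329  0.046] max [ 0.473 -0.258  0.101]
  z33 [ 644.3 -266.9] [61.   2.4] 59.2 55
  z33 [ 626.4 -318.9] [25.8 33.5] 74.2 89
  z33 [ 586.  -361.6] [60.4  3.2] 58.5 52
  z33 [ 509.2 -321.4] [90.3 15.4] 64.3 275
  z33 [ 457.2 -297.4] [90.1 83.4] 64.5 1161
  z33 [ 404.4 -273.1] [90.2 14.8] 64.2 280
scene table z -2.2101037176954183e-05 0.07158415104305056
 tin [0.46822309 0.31312613] 0.08169607731077455 399
  white [ -70.9 -104.2] 35.3 59
  white [432.1 -68.5] 27.6 192
  white [371.3 137.4] 25.6 155
  white [432.4  27.8] 26.9 199
  white [418.5 257.5] 41.5 126
  white [506.2 -26.7] 27.3 220
  white [511.2  70.5] 26.7 242
  white [585.3 -80.6] 26.5 259
  white [595.   17.2] 27.1 283
  white [516.5 370.4] 38.9 110
  white [662.3 -29.9] 27.1 328
  white [696.3 399.9] 27.6 227
   orange 648 [ 0.5888 -0.3359  0.0957] min [ 0.546 -0.392  0.047] max [ 0.624 -0.303  0.126]
   blue 616 [ 0.6432 -0.2471  0.099 ] min [ 0.605 -0.298  0.057] max [ 0.676 -0.216  0.126]
  z33 [ 406.3 -273.8] [91.  16.9] 64.7 145
  z33 [ 457.6 -299.3] [93.4 84.1] 64.8 592
  z33 [ 510.9 -322.8] [93.9 15.3] 64.0 126
  z33 [ 641.3 -320.3] [191.3  26.8] 65.2 178
```

```bash
cat > m2.py <<'E'
from h import *
S=load("scene0.npz");P=cloud(S);hsv=cv2.cvtColor(S["pixels"],cv2.COLOR_RGB2HSV)
for nm,(a,z) in dict(orange=(5,14),blue=(100,130)).items():
    m=(hsv[...,0]>=a)&(hsv[...,0]<=z)&(hsv[...,1]>170)&(P[...,2]>.04)&(P[...,1]<-.1)&(P[...,0]>.5)&(P[...,2]<.2)
    b=max(blobs(m,40),key=lambda b:b.sum()); b=cv2.morphologyEx(b.astype(np.uint8),cv2.MORPH_CLOSE,np.ones((9,9)))>0
    e=cv2.erode(b.astype(np.uint8),np.ones((5,5)))>0
    q=P[e]; mu=q.mean(0); n=np.linalg.svd(q-mu)[2][2]; n*=np.sign(n[0])
    keep=abs((q-mu)@n)<.004; q=q[keep]; mu=q.mean(0); n=np.linalg.svd(q-mu)[2][2]; n*=np.sign(n[0])
    zz=np.array([0,0,1])-n*n[2]; zz/=np.linalg.norm(zz); yy=np.cross(zz,n)
    f=P[b]; f=f[abs((f-mu)@n)<.006]
    s=(f-mu)@yy; t=(f-mu)@zz
    print(nm,"tilt",np.degrees(np.arcsin(n[2])),"az n",np.degrees(np.arctan2(n[1],n[0])),"rms",((q-mu)@n).std(),"s",np.percentile(s,[0,1,99,100]),"t",np.percentile(t,[0,1,99,100]))
    smid=(np.percentile(s,.5)+np.percentile(s,99.5))/2; tt=np.percentile(t,99.5)
    top=mu+yy*smid+zz*tt-n*.003; print("  top-mid",top.round(4),"centre",(top-zz*.045).round(4),"z",zz.round(3))
E
python3 m2.py
```

```text
orange tilt 28.69561315279273 az n -34.937930026279616 rms 0.0006920144162522675 s [-0.0537978  -0.05154895  0.02973112  0.03177646] t [-0.04583227 -0.03997776  0.04110064  0.04191601]
  top-mid [ 0.5679 -0.336   0.1242] centre [ 0.5856 -0.3484  0.0847] z [-0.394  0.275  0.877]
blue tilt 29.429399240508328 az n -33.10167202818975 rms 0.0007907236441583477 s [-0.05181724 -0.04850087  0.02618642  0.02736002] t [-0.03529819 -0.03375593  0.04251871  0.04347425]
  top-mid [ 0.6234 -0.246   0.1234] centre [ 0.6419 -0.2581  0.0842] z [-0.412  0.268  0.871]
```

```bash
cat >> h.py <<'E'
def pose(p,R=None,yaw=None):   # yaw: direction (deg) of tool y, tool pointing down
    if R is None:
        a=np.radians(yaw); y=np.array([np.cos(a),np.sin(a),0]); z=np.array([0,0,-1.]); R=np.c_[np.cross(y,z),y,z]
    return np.array(p,float),np.array(R)
def cur():
    from plant import monitor
    o=monitor.get_obs(); print("t",round(o["t"],2),"q",o["q"].round(2),"tcp",o["tcp_pos"].round(4),"grip",round(o["grip_width"],4),"F",round(o["gripper_force"],1)); return o["tcp_pos"],Ro.from_euler("xyz",o["tool_rot"]).as_matrix()
def rel(a,*bs):
    for b in bs:
        s=a[1].T@(b[0]-a[0]); r=np.degrees(Ro.from_matrix(a[1].T@b[1]).as_rotvec())
        print("  ",s.round(4).tolist(),r.round(1).tolist(), "rows>=",int(np.ceil(max(np.linalg.norm(s)/.05,np.linalg.norm(r)/8.59)-.01)))
def tilted(az=-32,t=30):
    a,t=np.radians(az),np.radians(t); n=np.array([np.cos(t)*np.cos(a),np.cos(t)*np.sin(a),np.sin(t)]); u=np.array([-np.sin(t)*np.cos(a),-np.sin(t)*np.sin(a),np.cos(t)])
    return np.c_[np.cross(n,-u),n,-u],u
E
cat > p1.py <<'E'
from h import *
R,u=tilted(); B=np.array([.6413,-.2592,.0845]); O=np.array([.5862,-.3474,.0845])
c=cur(); pre=pose(B+.12*u,R); g=pose(B+.003*u,R)
rel(c,pre); rel(pre,g)
near=pose([.4157,-.2786,.200],yaw=-24.7); rel(pre,near)
E
python3 p1.py
```

```text
t 0.1 q [ 1.13  0.54 -0.    1.54  0.    1.07 -0.07] tcp [ 0.2378 -0.6044  0.2305] grip 0.0854 F 0.0
   [0.4662, -0.2216, 0.0424] [-29.1, 9.5, -35.7] rows>= 11
   [0.0, 0.0, 0.117] [0.0, 0.0, 0.0] rows>= 3
   [-0.136, -0.099, -0.0705] [30.0, 1.9, -7.1] rows>= 4
```

>>> {"fn": "apply_moves", "kwargs": {"series": [[[0.466,-0.222,0.042],[-29.1,9.5,-35.7],0.4],[[0.466,-0.222,0.042],[-29.1,9.5,-35.7],0.4],[[0.466,-0.222,0.042],[-29.1,9.5,-35.7],0.4],[[0.466,-0.222,0.042],[-29.1,9.5,-35.7],0.4],[[0.466,-0.222,0.042],[-29.1,9.5,-35.7],0.4],[[0.466,-0.222,0.042],[-29.1,9.5,-35.7],0.4],[[0.466,-0.222,0.042],[-29.1,9.5,-35.7],0.4],[[0.466,-0.222,0.042],[-29.1,9.5,-35.7],0.4],[[0.466,-0.222,0.042],[-29.1,9.5,-35.7],0.4],[[0.466,-0.222,0.042],[-29.1,9.5,-35.7],0.4]], "force": 40}}

```text
t: 1.1
tcp_pos: [0.5361, -0.2859, 0.1946]
tool_rot: [2.618, 0.002, 1.011]
ft_force: [0.5, 0.2, -0.0]
grip_width: 0.0344
gripper_force: 0.0
```

```bash
python3 p1.py
```

```text
t 1.1 q [ 0.38  0.31 -0.03  2.14  0.56  0.21 -0.72] tcp [ 0.5361 -0.2859  0.1946] grip 0.0344 F 0.0
   [0.0784, 0.0099, 0.0127] [0.0, 0.1, -0.0] rows>= 2
   [0.0, 0.0, 0.117] [0.0, 0.0, 0.0] rows>= 3
   [-0.136, -0.099, -0.0705] [30.0, 1.9, -7.1] rows>= 4
```

>>> {"fn": "apply_moves", "kwargs": {"series": [[[0.078,0.01,0.013],[0,0,0],0.4],[[0.078,0.01,0.013],[0,0,0],0.4],[[0.078,0.01,0.013],[0,0,0],0.4],[[0.078,0.01,0.013],[0,0,0],0.4]]}}

```text
t: 1.5
tcp_pos: [0.59, -0.2274, 0.188]
tool_rot: [2.619, 0.002, 1.014]
ft_force: [-1.2, -0.8, -0.6]
grip_width: 0.0338
gripper_force: 0.0
```

```bash
python3 p1.py
```

```text
t 1.5 q [ 0.13  0.36  0.09  2.08  0.62  0.25 -0.92] tcp [ 0.59   -0.2274  0.188 ] grip 0.0338 F 0.0
   [0.0002, 0.0005, -0.0002] [-0.0, 0.0, 0.2] rows>= 1
   [0.0, 0.0, 0.117] [0.0, 0.0, 0.0] rows>= 3
   [-0.136, -0.099, -0.0705] [30.0, 1.9, -7.1] rows>= 4
```

>>> {"fn": "apply_moves", "kwargs": {"series": [[[0,0,0.04],[0,0,0],0.4],[[0,0,0.08],[0,0,0],0.4],[[0,0,0.117],[0,0,0],0.4],[[0,0,0.117],[0,0,0],0.4],[[0,0,0.117],[0,0,0],0.4]]}}

```text
t: 2.0
tcp_pos: [0.6369, -0.2626, 0.0843]
tool_rot: [2.622, 0.003, 1.008]
ft_force: [0.3, -0.0, 0.3]
grip_width: 0.0341
gripper_force: 0.0
```

```bash
python3 - <<'E'
from h import *
from plant import monitor
o=monitor.get_obs();print(o["tcp_pos"],o["ft_force"],o["q"].round(2))
c=grab("scene"); cv2.imwrite("pics/s1.png",cv2.resize(c["pixels"][150:320,90:290,::-1],(800,680))[:600])
E
```

```text
[ 0.63694231 -0.26259393  0.08425533] [ 0.26371652 -0.04990627  0.31400118] [ 0.31  0.62 -0.08  1.98  1.37  0.2  -1.61]
```

View pics/s1.png

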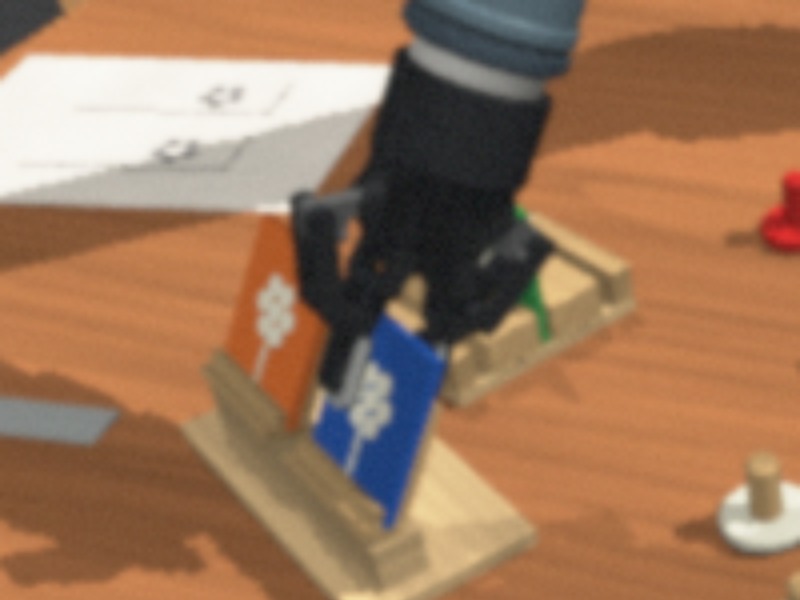

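The fingers straddle the blue plate's top: front finger at (345,365), back finger behind the plate. Next I close and pull the plate up in its own plane.

>>> {"fn": "apply_moves", "kwargs": {"series": [[[0,0,0],[0,0,0],0],[[0,0,0],[0,0,0],0],[[0,0,0],[0,0,0],0],[[0,0,0],[0,0,0],0],[[0,0,0],[0,0,0],0]], "force": 50}}

```text
t: 2.55
tcp_pos: [0.6391, -0.2599, 0.0884]
tool_rot: [2.616, 0.002, 1.012]
ft_force: [-6.3, 1.7, 8.3]
grip_width: 0.0052
gripper_force: 52.0
```

>>> {"fn": "apply_moves", "kwargs": {"series": [[[0,0,-0.03],[0,0,0],0],[[0,0,-0.06],[0,0,0],0],[[0,0,-0.09],[0,0,0],0],[[0,0,-0.12],[0,0,0],0],[[0,0,-0.12],[0,0,0],0],[[0,0,-0.12],[0,0,0],0]]}}

```text
t: 3.15
tcp_pos: [0.5889, -0.228, 0.1921]
tool_rot: [2.616, 0.001, 1.012]
ft_force: [-0.9, 1.1, -0.2]
grip_width: 0.0057
gripper_force: 51.3
```

```bash
cat > p2.py <<'E'
from h import *
c=cur(); rel(c,pose([.4157,-.2786,.200],yaw=-24.7))
S=grab("scene");P=cloud(S);hsv=cv2.cvtColor(S["pixels"],cv2.COLOR_RGB2HSV)
for nm,(a,z) in dict(orange=(5,14),blue=(100,130)).items():
    m=(hsv[...,0]>=a)&(hsv[...,0]<=z)&(hsv[...,1]>170)&(P[...,2]>.01)&(P[...,1]<-.1)&(P[...,0]>.3)&(P[...,2]<.35)
    b=max(blobs(m,40),key=lambda b:b.sum()); p=P[b]; mu=c[0]; t=(p-mu)@c[1]
    print(nm,b.sum(),"tool-frame pct x,y,z",np.percentile(t,[1,50,99],axis=0).round(4).tolist(), "zmax",np.percentile(p[:,2],[1,99]).round(4))
cv2.imwrite("pics/tmp.png",S["pixels"][80:320,90:410,::-1])
E
python3 p2.py
```

```text
t 3.15 q [ 0.48  0.38 -0.33  2.06  0.96  0.36 -1.21] tcp [ 0.5889 -0.228   0.1921] grip 0.0057 F 51.3
   [-0.1348, -0.0999, -0.067] [30.1, 2.0, -7.1] rows>= 4
orange 644 tool-frame pct x,y,z [[-0.143, -0.0037, 0.0794], [-0.0893, 0.0022, 0.112], [-0.0632, 0.0042, 0.1603]] zmax [0.0538 0.1242]
blue 638 tool-frame pct x,y,z [[-0.0345, -0.0019, -0.0403], [0.0224, 0.0033, 0.013], [0.0412, 0.006, 0.0448]] zmax [0.155  0.2282]
```

>>> {"fn": "apply_moves", "kwargs": {"series": [[[-0.138,-0.1,-0.067],[30.1,2.0,-7.1],0],[[-0.138,-0.1,-0.067],[30.1,2.0,-7.1],0],[[-0.138,-0.1,-0.067],[30.1,2.0,-7.1],0],[[-0.138,-0.1,-0.067],[30.1,2.0,-7.1],0],[[-0.138,-0.1,-0.067],[30.1,2.0,-7.1],0],[[-0.138,-0.1,-0.067],[30.1,2.0,-7.1],0],[[-0.138,-0.1,-0.067],[30.1,2.0,-7.1],0],[[-0.138,-0.1,-0.067],[30.1,2.0,-7.1],0]]}}

```text
t: 4.0
tcp_pos: [0.4143, -0.2802, 0.1986]
tool_rot: [-3.14, -0.001, 1.141]
ft_force: [0.4, 0.6, -0.3]
grip_width: 0.0055
gripper_force: 51.3
```

```bash
cat > p3.py <<'E'
from h import *
import sys
c=cur(); rel(c,pose([float(sys.argv[1]),float(sys.argv[2]),float(sys.argv[3])],yaw=-24.7))
for n in("scene","top"):
    S=grab(n);P=cloud(S);hsv=cv2.cvtColor(S["pixels"],cv2.COLOR_RGB2HSV)
    for nm,(a,z) in dict(orange=(5,14),blue=(100,130),green=(60,85)).items():
        m=(hsv[...,0]>=a)&(hsv[...,0]<=z)&(hsv[...,1]>170)&(P[...,2]>.034)&(P[...,1]<-.1)&(P[...,0]>.3)&(P[...,2]<.35)
        bb=blobs(m,25)
        if not bb: continue
        b=max(bb,key=lambda b:b.sum()); t=(P[b]-[.4575,-.2978,0])@pose([0,0,0],yaw=-24.7)[1]*[1,1,-1]
        print(n,nm,b.sum(),"rack-frame pct y,x,z",np.percentile(t,[1,50,99],axis=0).round(4).tolist())
    m=(P[...,2]>.029)&(P[...,2]<.037)&(abs(P[...,0]-.457)<.12)&(abs(P[...,1]+.298)<.1)
    for b in blobs(m,60):
        t=(P[b]-[.4575,-.2978,0])@pose([0,0,0],yaw=-24.7)[1]; print(n,"block x",np.percentile(t[:,1],[2,98]).round(4),"y",np.percentile(t[:,0],[2,98]).round(4))
E
python3 p3.py .4145 -.2813 .11
```

```text
t 4.0 q [ 1.05  0.41 -0.67  1.93  0.31  0.91 -0.21] tcp [ 0.4143 -0.2802  0.1986] grip 0.0055 F 51.3
   [-0.0009, 0.0008, 0.0886] [-0.1, -0.0, 0.1] rows>= 2
scene orange 652 rack-frame pct y,x,z [[-0.0328, 0.1136, 0.0531], [0.0213, 0.1363, 0.0956], [0.0485, 0.1615, 0.1246]]
scene blue 283 rack-frame pct y,x,z [[0.0026, -0.0476, 0.1561], [0.027, -0.0432, 0.1969], [0.0396, -0.0409, 0.2396]]
scene block x [-0.0643 -0.049 ] y [-0.0422  0.0432]
scene block x [-0.0376  0.042 ] y [-0.0438  0.0433]
scene block x [0.0521 0.0665] y [-0.0462  0.0423]
top orange 67 rack-frame pct y,x,z [[0.0178, 0.1263, 0.0486], [0.0364, 0.1474, 0.0771], [0.0499, 0.1639, 0.111]]
top blue 197 rack-frame pct y,x,z [[-0.0189, -0.0505, 0.0715], [0.0268, -0.0493, 0.2218], [0.0393, -0.0034, 0.2405]]
top green 154 rack-frame pct y,x,z [[-0.0244, -0.0041, 0.045], [0.0215, -0.0026, 0.0943], [0.0414, 0.0014, 0.0998]]
top block x [0.05  0.064] y [-0.0435  0.0426]
top block x [0.009  0.0398] y [-0.0429  0.0442]
top block x [-0.0414 -0.0033] y [-0.0413  0.0443]
top block x [-0.0654 -0.052 ] y [-0.0421  0.0444]
```

>>> {"fn": "apply_moves", "kwargs": {"series": [[[-0.001,0.001,0.05],[0,0,0],0],[[-0.001,0.001,0.09],[0,0,0],0],[[-0.001,0.001,0.105],[0,0,0],0],[[-0.001,0.001,0.115],[0,0,0],0],[[-0.001,0.001,0.125],[0,0,0],0],[[-0.001,0.001,0.125],[0,0,0],0]]}}

```text
t: 4.7
tcp_pos: [0.4143, -0.2823, 0.0744]
tool_rot: [-3.14, -0.0, 1.14]
ft_force: [0.1, 0.3, -0.5]
grip_width: 0.0055
gripper_force: 51.3
```

>>> {"fn": "apply_moves", "kwargs": {"series": [[[0,0,0.006],[0,0,0],0],[[0,0,0.011],[0,0,0],0],[[0,0,0.015],[0,0,0],0],[[0,0,0.018],[0,0,0],0],[[0,0,0.018],[0,0,0],0]]}}

```text
t: 5.2
tcp_pos: [0.4143, -0.2824, 0.0574]
tool_rot: [-3.14, 0.001, 1.14]
ft_force: [-3.3, 3.2, 13.3]
grip_width: 0.0054
gripper_force: 53.3
```

>>> {"fn": "apply_moves", "kwargs": {"series": [[[0,0,0],[0,0,0],0.25],[[0,0,0],[0,0,0],0.25],[[0,0,0],[0,0,0],0.25],[[0,0,-0.04],[0,0,0],0.25],[[0,0,-0.08],[0,0,0],0.25],[[0,0,-0.12],[0,0,0],0.25],[[0,0,-0.16],[0,0,0],0.3],[[0,0,-0.16],[0,0,0],0.3]]}}

```text
t: 6.0
tcp_pos: [0.4172, -0.284, 0.2212]
tool_rot: [3.135, 0.002, 1.139]
ft_force: [1.0, -0.3, -0.6]
grip_width: 0.0257
gripper_force: 0.0
```

```bash
python3 p3.py .4145 -.2813 .11 | grep -v block; python3 - <<'E'
from h import *
R,u=tilted(); O=np.array([.5862,-.3474,.0845])
c=cur(); pre=pose(O+.12*u,R); g=pose(O+.003*u,R); rel(c,pre); rel(pre,g); rel(pre,pose([.4993,-.3170,.2],yaw=-24.7))
E
```

```text
t 6.0 q [ 1.07  0.38 -0.69  1.9   0.3   0.95 -0.19] tcp [ 0.4172 -0.284   0.2212] grip 0.0257 F 0.0
   [0.0014, -0.0044, 0.1111] [0.4, 0.1, -0.0] rows>= 3
scene orange 642 rack-frame pct y,x,z [[-0.0319, 0.1134, 0.0527], [0.0222, 0.1359, 0.0959], [0.0487, 0.1615, 0.1245]]
scene blue 246 rack-frame pct y,x,z [[-0.0358, -0.0456, 0.0385], [0.0159, -0.0424, 0.0827], [0.0364, -0.0401, 0.0995]]
top orange 67 rack-frame pct y,x,z [[0.0179, 0.1248, 0.0498], [0.0368, 0.1479, 0.0765], [0.0505, 0.1641, 0.117]]
top blue 216 rack-frame pct y,x,z [[-0.0392, -0.0667, 0.0413], [0.0012, -0.0473, 0.0942], [0.0373, -0.0426, 0.2096]]
top green 203 rack-frame pct y,x,z [[-0.0319, -0.0305, 0.0468], [0.006, -0.0028, 0.093], [0.0421, 0.0017, 0.2183]]
t 6.1 q [ 1.07  0.39 -0.69  1.91  0.3   0.95 -0.19] tcp [ 0.4144 -0.2829  0.2169] grip 0.0258 F 0.0
   [0.0209, 0.1235, 0.0284] [-30.0, -1.9, 7.1] rows>= 4
   [0.0, 0.0, 0.117] [0.0, 0.0, 0.0] rows>= 3
   [-0.0203, -0.02, -0.0249] [30.0, 1.9, -7.1] rows>= 4
```

>>> {"fn": "apply_moves", "kwargs": {"series": [[[0.021,0.124,0.028],[-30,-1.9,7.1],0.4],[[0.021,0.124,0.028],[-30,-1.9,7.1],0.4],[[0.021,0.124,0.028],[-30,-1.9,7.1],0.4],[[0.021,0.124,0.028],[-30,-1.9,7.1],0.4],[[0.021,0.124,0.028],[-30,-1.9,7.1],0.4],[[0.021,0.124,0.028],[-30,-1.9,7.1],0.4],[[0.021,0.124,0.028],[-30,-1.9,7.1],0.4]]}}

```text
t: 6.8
tcp_pos: [0.5362, -0.3157, 0.1884]
tool_rot: [2.62, -0.0, 1.013]
ft_force: [-0.2, 0.3, 0.0]
grip_width: 0.0342
gripper_force: 0.0
```

```bash
python3 - <<'E'
from h import *
R,u=tilted(); O=np.array([.5862,-.3474,.0845])
c=cur(); pre=pose(O+.12*u,R); g=pose(O+.003*u,R); rel(c,pre,g)
E
```

```text
t 6.8 q [ 0.7   0.36 -0.32  2.1   0.8   0.25 -0.87] tcp [ 0.5362 -0.3157  0.1884] grip 0.0342 F 0.0
   [-0.0004, -0.0007, -0.0005] [-0.1, -0.0, 0.0] rows>= 1
   [-0.0004, -0.0005, 0.1165] [-0.1, -0.0, 0.0] rows>= 3
```

>>> {"fn": "apply_moves", "kwargs": {"series": [[[0,-0.001,0.03],[0,0,0],0.4],[[0,-0.001,0.06],[0,0,0],0.4],[[0,-0.001,0.09],[0,0,0],0.4],[[0,-0.001,0.116],[0,0,0],0.4],[[0,-0.001,0.116],[0,0,0],0.4],[[0,-0.001,0.116],[0,0,0],0.4],[[0,-0.001,0.116],[0,0,0],0.4]]}}

```text
t: 7.5
tcp_pos: [0.5842, -0.3461, 0.0886]
tool_rot: [2.618, -0.001, 1.011]
ft_force: [-1.0, -0.1, 0.5]
grip_width: 0.034
gripper_force: 0.0
```

>>> {"fn": "apply_moves", "kwargs": {"series": [[[0,0,0],[0,0,0],0],[[0,0,0],[0,0,0],0],[[0,0,0],[0,0,0],0],[[0,0,0],[0,0,0],0],[[0,0,0],[0,0,0],0]]}}

```text
t: 8.0
tcp_pos: [0.5847, -0.3458, 0.0888]
tool_rot: [2.617, 0.0, 1.013]
ft_force: [-3.0, 1.2, 7.2]
grip_width: 0.0056
gripper_force: 50.4
```

>>> {"fn": "apply_moves", "kwargs": {"series": [[[0,0,-0.03],[0,0,0],0],[[0,0,-0.06],[0,0,0],0],[[0,0,-0.09],[0,0,0],0],[[0,0,-0.12],[0,0,0],0],[[0,0,-0.12],[0,0,0],0],[[0,0,-0.12],[0,0,0],0]]}}

```text
t: 8.6
tcp_pos: [0.533, -0.3142, 0.1917]
tool_rot: [2.618, 0.0, 1.012]
ft_force: [0.2, -0.2, -0.7]
grip_width: 0.0058
gripper_force: 53.5
```

```bash
python3 p2.py; python3 p3.py .4993 -.317 .2 | head -2
```

```text
t 8.6 q [ 0.87  0.38 -0.53  2.09  0.97  0.32 -1.01] tcp [ 0.533  -0.3142  0.1917] grip 0.0058 F 53.5
   [-0.032, -0.0983, -0.0664] [30.0, 1.9, -7.1] rows>= 4
orange 616 tool-frame pct x,y,z [[-0.0411, -0.0049, -0.0393], [0.0215, 0.0036, 0.0125], [0.0392, 0.0176, 0.0486]] zmax [0.1511 0.2279]
blue 237 tool-frame pct x,y,z [[-0.0656, -0.1788, 0.0215], [-0.0162, -0.1547, 0.0372], [0.0052, -0.1435, 0.0733]] zmax [0.0393 0.0987]
t 8.65 q [ 0.87  0.38 -0.53  2.09  0.97  0.32 -1.01] tcp [ 0.5329 -0.314   0.1907] grip 0.0053 F 53.5
   [-0.0204, -0.0187, -0.0214] [29.9, 1.9, -7.1] rows>= 4
```

Orange is held, so it goes over the far slot.

>>> {"fn": "apply_moves", "kwargs": {"series": [[[-0.02,-0.019,-0.022],[29.9,1.9,-7.1],0],[[-0.02,-0.019,-0.022],[29.9,1.9,-7.1],0],[[-0.02,-0.019,-0.022],[29.9,1.9,-7.1],0],[[-0.02,-0.019,-0.022],[29.9,1.9,-7.1],0],[[-0.02,-0.019,-0.022],[29.9,1.9,-7.1],0],[[-0.02,-0.019,-0.022],[29.9,1.9,-7.1],0],[[-0.02,-0.019,-0.022],[29.9,1.9,-7.1],0]]}}

```text
t: 9.45
tcp_pos: [0.4991, -0.3156, 0.1994]
tool_rot: [-3.14, -0.0, 1.14]
ft_force: [-0.0, 0.7, -1.5]
grip_width: 0.0053
gripper_force: 53.4
```

```bash
python3 p3.py .4993 -.317 .075
```

```text
t 9.45 q [ 1.06  0.61 -0.8   1.7   0.49  1.06 -0.34] tcp [ 0.4991 -0.3156  0.1994] grip 0.0053 F 53.4
   [-0.0012, 0.001, 0.1244] [-0.1, -0.0, 0.0] rows>= 3
scene orange 499 rack-frame pct y,x,z [[-0.0376, 0.0426, 0.1519], [0.0239, 0.0489, 0.1883], [0.04, 0.062, 0.2394]]
scene blue 241 rack-frame pct y,x,z [[-0.0345, -0.0446, 0.0386], [0.0157, -0.0422, 0.0821], [0.0361, -0.0405, 0.0989]]
scene block x [-0.0591  0.0417] y [-0.0439  0.0444]
scene block x [0.0519 0.0664] y [-0.0463  0.0427]
top orange 309 rack-frame pct y,x,z [[0.0051, 0.0409, 0.1481], [0.0272, 0.0422, 0.2037], [0.0406, 0.0484, 0.2414]]
top blue 189 rack-frame pct y,x,z [[-0.0374, -0.0499, 0.0434], [0.003, -0.0484, 0.0946], [0.0373, -0.0441, 0.0995]]
top green 206 rack-frame pct y,x,z [[-0.0321, -0.0044, 0.0467], [0.0068, -0.0028, 0.0936], [0.0419, 0.0017, 0.0998]]
top block x [0.0501 0.064 ] y [-0.0438  0.043 ]
top block x [0.0117 0.0395] y [-0.0431  0.0439]
top block x [-0.0371 -0.0034] y [-0.0422  0.0443]
top block x [-0.0656 -0.0487] y [-0.0419  0.0442]
```

>>> {"fn": "apply_moves", "kwargs": {"series": [[[-0.001,0.001,0.05],[0,0,0],0],[[-0.001,0.001,0.09],[0,0,0],0],[[-0.001,0.001,0.105],[0,0,0],0],[[-0.001,0.001,0.115],[0,0,0],0],[[-0.001,0.001,0.125],[0,0,0],0],[[-0.001,0.001,0.125],[0,0,0],0]]}}

```text
t: 10.15
tcp_pos: [0.4999, -0.3174, 0.0758]
tool_rot: [-3.142, -0.0, 1.14]
ft_force: [0.2, 0.2, 0.0]
grip_width: 0.0053
gripper_force: 53.4
```

>>> {"fn": "apply_moves", "kwargs": {"series": [[[0,0,0.006],[0,0,0],0],[[0,0,0.011],[0,0,0],0],[[0,0,0.015],[0,0,0],0],[[0,0,0.018],[0,0,0],0],[[0,0,0.019],[0,0,0],0]]}}

```text
t: 10.65
tcp_pos: [0.5005, -0.3177, 0.0584]
tool_rot: [3.141, 0.001, 1.14]
ft_force: [-7.5, 2.5, 24.1]
grip_width: 0.0054
gripper_force: 57.0
```

>>> {"fn": "apply_moves", "kwargs": {"series": [[[0,0,0],[0,0,0],0.25],[[0,0,0],[0,0,0],0.25],[[0,0,0],[0,0,0],0.25],[[0,0,-0.04],[0,0,0],0.25],[[0,0,-0.08],[0,0,0],0.25],[[0,0,-0.12],[0,0,0],0.25],[[0,0,-0.16],[0,0,0],0.3],[[0,0,-0.16],[0,0,0],0.3]]}}

```text
t: 11.45
tcp_pos: [0.5032, -0.3184, 0.2222]
tool_rot: [3.132, 0.0, 1.139]
ft_force: [0.5, -0.2, 0.2]
grip_width: 0.0256
gripper_force: 0.0
```

```bash
python3 p3.py .4993 -.317 .2 | grep -v block; cat > look.py <<'E'
from h import *
def look(show=True):
    c=grab("top");P=cloud(c);hsv=cv2.cvtColor(c["pixels"],cv2.COLOR_RGB2HSV); out=[]
    m=(hsv[...,1]<70)&(hsv[...,2]>110)&(P[...,2]>.004)&(P[...,2]<.02)&(P[...,0]<.8)
    # tin interior left out
    m&=np.hypot(P[...,0]-.468,P[...,1]-.314)>.1
    for b in blobs(m,60):
        h=max(cv2.findContours(b.astype(np.uint8),cv2.RETR_EXTERNAL,cv2.CHAIN_APPROX_NONE)[0],key=len)[:,0]
        p=ray(c,h,.010)[:,:2]*1000; q,r=cv2.minEnclosingCircle(p.astype(np.float32))
        ok=22<r<27 and b.sum()>230
        if r<40: print("white" if ok else "other",np.round(q,1),"r",round(r,1),b.sum())
        if ok: out.append(np.array(q)/1000)
    return out
if __name__=="__main__": look()
E
python3 look.py
```

```text
t 11.45 q [ 1.07  0.58 -0.82  1.67  0.47  1.09 -0.32] tcp [ 0.5032 -0.3184  0.2222] grip 0.0256 F 0.0
   [-0.0003, -0.0043, 0.0222] [0.5, 0.0, -0.0] rows>= 1
scene orange 373 rack-frame pct y,x,z [[-0.0415, 0.0451, 0.0354], [0.0132, 0.0509, 0.0798], [0.0385, 0.0528, 0.0993]]
scene blue 240 rack-frame pct y,x,z [[-0.0345, -0.0453, 0.0393], [0.016, -0.0419, 0.0832], [0.0364, -0.0398, 0.099]]
top orange 269 rack-frame pct y,x,z [[-0.0403, 0.0432, 0.0355], [0.003, 0.0445, 0.0813], [0.0391, 0.0483, 0.0995]]
top blue 208 rack-frame pct y,x,z [[-0.038, -0.0487, 0.0395], [-0.0001, -0.0474, 0.0937], [0.0372, -0.0426, 0.0994]]
top green 200 rack-frame pct y,x,z [[-0.0336, -0.0044, 0.0471], [0.0048, -0.0029, 0.0932], [0.0419, 0.0014, 0.1009]]
white [658.9 -29.3] r 24.8 279
white [591.4  17.3] r 24.7 293
white [581.8 -80.5] r 24.7 298
white [502.8 -26.5] r 24.6 313
white [507.2  71.1] r 24.8 317
white [427.9 -68.5] r 24.5 329
white [428.7  28. ] r 24.6 324
other [368.6 139.1] r 23.3 212
```

```bash
cat > plan.py <<'E'
from h import *
import sys
from look import look
TIN=np.array([.468,.314])
def plan(s,Y,slot,zt=.021,d=75):
    c=cur(); a=pose([*s,.12],yaw=Y-d); print("C1 to above"); rel(c,a)
    b=pose([*s,.017],yaw=Y); print("C3 turn",d,"C5 lift+to above slot"); 
    t=pose([*slot,.13],yaw=Y); l=pose([*s,.13],yaw=Y); rel(b,l,t); print("C6 down",.13-zt)
if __name__=="__main__":
    x,y,Y=map(float,sys.argv[1:4]); S=look()
    s=min(S,key=lambda p:np.hypot(p[0]-x,p[1]-y))
    if len(sys.argv)>4:
        ph=np.radians(float(sys.argv[4])); slot=TIN+.0535*np.array([np.cos(ph),np.sin(ph)])
    else: slot=TIN
    print("stamp",s,"slot",slot); plan(s,Y,slot)
E
python3 plan.py .503 -.026 34
```

```text
white [658.9 -29.3] r 24.8 282
white [591.5  17.2] r 24.7 291
white [581.8 -80.5] r 24.7 292
white [502.8 -26.4] r 24.6 314
white [507.2  71.1] r 24.8 315
white [427.9 -68.5] r 24.5 332
white [428.8  27.7] r 24.7 326
other [368.6 139.1] r 23.3 211
stamp [ 0.50284357 -0.02643229] slot [0.468 0.314]
t 11.65 q [ 1.07  0.59 -0.82  1.68  0.48  1.09 -0.32] tcp [ 0.4989 -0.3173  0.2153] grip 0.0256 F 0.0
C1 to above
   [0.2659, -0.1178, 0.0956] [-0.1, 0.0, 16.3] rows>= 7
C3 turn 75 C5 lift+to above slot
   [0.0, 0.0, -0.113] [0.0, 0.0, 0.0] rows>= 3
   [0.3017, 0.1615, -0.113] [0.0, 0.0, 0.0] rows>= 8
C6 down 0.109
```

>>> {"fn": "apply_moves", "kwargs": {"series": [[[0.266,-0.118,0.096],[-0.1,0,16.3],0.6],[[0.266,-0.118,0.096],[-0.1,0,16.3],0.6],[[0.266,-0.118,0.096],[-0.1,0,16.3],0.6],[[0.266,-0.118,0.096],[-0.1,0,16.3],0.6],[[0.266,-0.118,0.096],[-0.1,0,16.3],0.6],[[0.266,-0.118,0.096],[-0.1,0,16.3],0.6],[[0.266,-0.118,0.096],[-0.1,0,16.3],0.6],[[0.266,-0.118,0.096],[-0.1,0,16.3],0.6],[[0.266,-0.118,0.096],[-0.1,0,16.3],0.6],[[0.266,-0.118,0.096],[-0.1,0,16.3],0.6]], "force": 25}}

```text
t: 12.65
tcp_pos: [0.5038, -0.0286, 0.1206]
tool_rot: [3.14, 0.001, 0.852]
ft_force: [0.3, 0.7, -0.1]
grip_width: 0.0511
gripper_force: 0.0
```

```bash
python3 - <<'E'
from h import *
c=cur(); rel(c,pose([.503,-.0264,.017],yaw=-41))
E
```

```text
t 12.65 q [ 0.54  0.57 -0.74  1.97  0.53  0.8  -1.22] tcp [ 0.5038 -0.0286  0.1206] grip 0.0511 F 0.0
   [0.0012, -0.0023, 0.1036] [0.1, 0.0, -0.2] rows>= 3
```

>>> {"fn": "apply_moves", "kwargs": {"series": [[[0.001,-0.002,0.05],[0,0,0],0.6],[[0.001,-0.002,0.09],[0,0,0],0.6],[[0.001,-0.002,0.103],[0,0,0],0.6],[[0.001,-0.002,0.103],[0,0,0],0.6],[[0.001,-0.002,0.103],[0,0,0],0],[[0.001,-0.002,0.103],[0,0,0],0],[[0.001,-0.002,0.103],[0,0,0],0],[[0.001,-0.002,0.103],[0,0,0],0],[[0.001,-0.002,0.103],[0,0,0],0]]}}

```text
t: 13.55
tcp_pos: [0.5046, -0.0247, 0.0194]
tool_rot: [3.137, -0.002, 0.855]
ft_force: [-0.5, -0.3, 8.2]
grip_width: 0.0171
gripper_force: 25.4
```

>>> {"fn": "apply_moves", "kwargs": {"series": [[[0,0,0],[0,0,0],0.4],[[0,0,0],[0,0,0],0.4],[[0,0,0],[0,0,-8],0.4],[[0,0,0],[0,0,-16],0.4],[[0,0,0],[0,0,-24],0.4],[[0,0,0],[0,0,-32],0.4],[[0,0,0],[0,0,-40],0.4],[[0,0,0],[0,0,-48],0.4],[[0,0,0],[0,0,-56],0.4],[[0,0,0],[0,0,-64],0.4]]}}

```text
t: 14.55
tcp_pos: [0.503, -0.0246, 0.0178]
tool_rot: [3.141, 0.001, 1.978]
ft_force: [0.6, -0.1, 0.4]
grip_width: 0.0342
gripper_force: 0.0
```

>>> {"fn": "apply_moves", "kwargs": {"series": [[[0,0,0],[0,0,-8],0.4],[[0,0,0],[0,0,-11],0.4],[[0,0,0],[0,0,-11],0],[[0,0,0],[0,0,-11],0],[[0,0,0],[0,0,-11],0],[[0,0,0],[0,0,-11],0],[[0,0,-0.05],[0,0,-11],0],[[0,0,-0.1],[0,0,-11],0],[[0,0,-0.11],[0,0,-11],0],[[0,0,-0.11],[0,0,-11],0]]}}

```text
t: 15.55
tcp_pos: [0.5041, -0.0245, 0.1293]
tool_rot: [3.139, 0.004, 2.163]
ft_force: [0.4, -0.3, -0.7]
grip_width: 0.0169
gripper_force: 24.7
```

```bash
python3 - <<'E'
from h import *
c=cur(); rel(c,pose([.468,.314,.13],yaw=34))
E
```

```text
t 15.55 q [ 0.74  0.68 -1.04  1.96  0.75  0.93 -0.09] tcp [ 0.5041 -0.0245  0.1293] grip 0.0169 F 24.7
   [0.3009, 0.1591, -0.0014] [0.2, 0.2, -0.0] rows>= 7
```

>>> {"fn": "apply_moves", "kwargs": {"series": [[[0.301,0.159,-0.001],[0.2,0.2,0],0],[[0.301,0.159,-0.001],[0.2,0.2,0],0],[[0.301,0.159,-0.001],[0.2,0.2,0],0],[[0.301,0.159,-0.001],[0.2,0.2,0],0],[[0.301,0.159,-0.001],[0.2,0.2,0],0],[[0.301,0.159,-0.001],[0.2,0.2,0],0],[[0.301,0.159,-0.001],[0.2,0.2,0],0],[[0.301,0.159,-0.001],[0.2,0.2,0],0],[[0.301,0.159,-0.001],[0.2,0.2,0],0],[[0.301,0.159,-0.001],[0.2,0.2,0],0]]}}

```text
t: 16.55
tcp_pos: [0.4664, 0.3119, 0.1269]
tool_rot: [-3.136, -0.001, 2.163]
ft_force: [0.6, -0.2, -1.1]
grip_width: 0.0173
gripper_force: 24.7
```

```bash
python3 - <<'E'
from h import *
c=cur(); rel(c,pose([.468,.314,.05],yaw=34))
for n in("scene","top"):
    S=grab(n);P=cloud(S);hsv=cv2.cvtColor(S["pixels"],cv2.COLOR_RGB2HSV)
    near=np.hypot(P[...,0]-c[0][0],P[...,1]-c[0][1])<.035
    m=near&(hsv[...,1]<60)&(hsv[...,2]>120)&(abs(P[...,2]-c[0][2]+.007)<.012)
    for b in blobs(m,40):
        h=np.concatenate(cv2.findContours(b.astype(np.uint8),cv2.RETR_EXTERNAL,cv2.CHAIN_APPROX_NONE)[0])[:,0]
        for z in(c[0][2]-.009,): q,r=cv2.minEnclosingCircle((ray(S,h,z)[:,:2]*1000).astype(np.float32)); print(n,b.sum(),"disc",np.round(q,1),round(r,1), np.median(P[b][:,2]).round(4))
    cv2.imwrite(f"pics/{n}_tin.png",cv2.resize(S["pixels"][200:360,80:280,::-1] if n=="top" else S["pixels"][150:330,400:600,::-1],None,fx=3,fy=3))
E
```

```text
t 16.55 q [ 0.03  0.76 -0.99  1.81  0.75  1.   -0.68] tcp [0.4664 0.3119 0.1269] grip 0.0173 F 24.7
   [0.0008, 0.0029, 0.0769] [-0.3, -0.0, -0.1] rows>= 2
scene 247 disc [470.7 307.8] 27.9 0.1188
```

View pics/scene_tin.png

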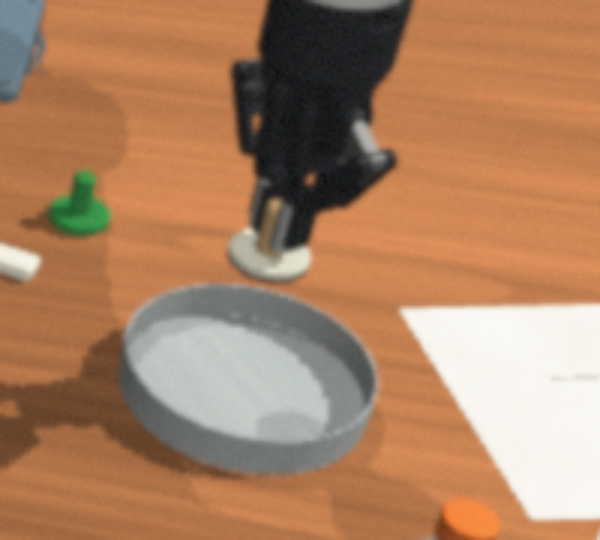

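The picture shows the stamp held upright in the fingers at (270,255) over the tin, whose rim centre is at (250,375). I lower it into the middle.

>>> {"fn": "apply_moves", "kwargs": {"series": [[[0.001,0,0.04],[-0.3,0,0],0],[[0.001,0,0.07],[-0.3,0,0],0],[[0.001,0,0.085],[-0.3,0,0],0],[[0.001,0,0.095],[-0.3,0,0],0],[[0.001,0,0.1],[-0.3,0,0],0],[[0.001,0,0.1],[-0.3,0,0],0]]}}

```text
t: 17.25
tcp_pos: [0.4659, 0.315, 0.0287]
tool_rot: [3.139, -0.002, 2.164]
ft_force: [-0.2, -0.5, 0.3]
grip_width: 0.0169
gripper_force: 24.7
```

>>> {"fn": "apply_moves", "kwargs": {"series": [[[0,0,0.005],[0,0,0],0],[[0,0,0.007],[0,0,0],0],[[0,0,0.007],[0,0,0],0],[[0,0,0.007],[0,0,0],0]]}}

```text
t: 17.65
tcp_pos: [0.4657, 0.3151, 0.0217]
tool_rot: [3.139, -0.002, 2.164]
ft_force: [0.1, -0.0, 0.1]
grip_width: 0.0173
gripper_force: 24.7
```

>>> {"fn": "apply_moves", "kwargs": {"series": [[[0,0,0],[0,0,0],0.4],[[0,0,0],[0,0,0],0.4],[[0,0,-0.01],[0,0,0],0.4],[[0,0,-0.05],[0,0,0],0.4],[[0,0,-0.1],[0,0,0],0.4],[[-0.1,0,-0.12],[0,0,0],0.4],[[-0.15,0,-0.12],[0,0,0],0.4],[[-0.15,0,-0.12],[0,0,0],0.4]]}}

```text
t: 18.45
tcp_pos: [0.5497, 0.1902, 0.1427]
tool_rot: [3.137, -0.001, 2.165]
ft_force: [0.3, 0.4, -0.9]
grip_width: 0.0343
gripper_force: 0.0
```

```bash
cat > tin.py <<'E'
from h import *
def tin():
    for n in("scene","top"):
        S=grab(n);P=cloud(S);hsv=cv2.cvtColor(S["pixels"],cv2.COLOR_RGB2HSV)
        m=(np.abs(P[...,2]-.03)<.003)&(hsv[...,1]<90)&(abs(np.hypot(P[...,0]-.468,P[...,1]-.314)-.082)<.006)
        ce,r=circ(P[m][:,:2]); print(n,"tin",(ce*1000).round(1),(r*1000).round(1))
        m=(np.hypot(P[...,0]-.468,P[...,1]-.314)<.078)
        # handle tops
        w=m&(P[...,2]>.043)&(P[...,2]<.055)
        for b in blobs(w,8):
            q=P[b][:,:2].mean(0); print("  handle top",(q*1000).round(1),"rel",((q-ce)*1000).round(1),"z",np.median(P[b][:,2]).round(4),b.sum())
if __name__=="__main__": tin()
E
python3 tin.py; python3 plan.py .508 .071 34 -56
```

```text
scene tin [468.3 313.3] 81.5
  handle top [469.3 311.6] rel [ 1.  -1.7] z 0.0467 48
top tin [467.3 315.1] 81.4
  handle top [466.7 313.8] rel [-0.6 -1.4] z 0.0454 46
other [662.5 -30.8] r 24.2 130
white [428.4  28.3] r 24.6 300
other [368.6 139.1] r 23.3 211
stamp [0.42842422 0.02826008] slot [0.49791682 0.26964649]
t 18.6 q [ 0.28  0.76 -1.    1.76  0.74  1.04 -0.4 ] tcp [0.5511 0.1873 0.1415] grip 0.034 F 0.0
C1 to above
   [-0.0648, -0.1902, 0.0209] [0.1, -0.1, 74.5] rows>= 9
C3 turn 75 C5 lift+to above slot
   [0.0, 0.0, -0.113] [0.0, 0.0, 0.0] rows>= 3
   [0.1613, 0.1926, -0.113] [0.0, 0.0, 0.0] rows>= 6
C6 down 0.109
```

```bash
sed -i 's/TIN=.*/TIN=np.array([.4655,.3166])/; s/\.0535/.054/' plan.py
python3 - <<'E'
import re
s=open('look.py').read()
s=s.replace('    return out','''    c=grab("scene");P=cloud(c);hsv=cv2.cvtColor(c["pixels"],cv2.COLOR_RGB2HSV)
    m=(hsv[...,1]<70)&(hsv[...,2]>110)&(P[...,2]>.004)&(P[...,2]<.02)&(P[...,0]<.8)&(P[...,0]>.38)&(abs(P[...,1])<.2)
    for b in blobs(m,100):
        h=np.concatenate(cv2.findContours(b.astype(np.uint8),cv2.RETR_EXTERNAL,cv2.CHAIN_APPROX_NONE)[0])[:,0]
        q,r=cv2.minEnclosingCircle((ray(c,h,.010)[:,:2]*1000).astype(np.float32)); q=np.array(q)-[3.5,0]
        if 24<r<29 and all(np.hypot(*(q/1000-o))>.03 for o in out): print("scene",q.round(1),round(r,1)); out.append(q/1000)
    return out''')
open('look.py','w').write(s)
E
python3 plan.py .428 .028 34 -56
```

```text
other [659.1 -29.4] r 24.6 157
white [428.3  28.4] r 24.6 275
other [368.6 139.1] r 23.3 209
scene [428.2 -68.8] 27.2
scene [508.2  70.6] 27.2
scene [582.4 -80.2] 27.1
scene [591.4  18.4] 26.9
scene [659.6 -30.9] 26.8
stamp [0.42833408 0.02837426] slot [0.49569642 0.27183197]
t 18.7 q [ 0.28  0.76 -1.    1.76  0.74  1.04 -0.4 ] tcp [0.5482 0.1919 0.1416] grip 0.0337 F 0.0
C1 to above
   [-0.0687, -0.1908, 0.0208] [0.0, -0.3, 75.0] rows>= 9
C3 turn 75 C5 lift+to above slot
   [0.0, 0.0, -0.113] [0.0, 0.0, 0.0] rows>= 3
   [0.1642, 0.192, -0.113] [0.0, 0.0, 0.0] rows>= 6
C6 down 0.109
```

>>> {"fn": "apply_moves", "kwargs": {"series": [[[-0.069,-0.191,0.02],[0,0,0],0.5],[[-0.069,-0.191,0.02],[0,0,0],0.5],[[-0.069,-0.191,0.02],[0,0,0],0.5],[[-0.069,-0.191,0.02],[0,0,0],0.5],[[-0.069,-0.191,0.02],[0,0,0],0.5],[[-0.069,-0.191,0.02],[0,0,0],0.5],[[-0.069,-0.191,0.06],[0,0,0],0.5],[[-0.069,-0.191,0.1],[0,0,0],0.5],[[-0.069,-0.191,0.122],[0,0,0],0.5],[[-0.069,-0.191,0.122],[0,0,0],0.5]]}}

```text
t: 19.7
tcp_pos: [0.428, 0.0306, 0.0168]
tool_rot: [3.141, -0.005, 2.168]
ft_force: [-0.8, -0.0, 0.1]
grip_width: 0.0426
gripper_force: 0.0
```

>>> {"fn": "apply_moves", "kwargs": {"series": [[[0,0,0],[0,0,0],0],[[0,0,0],[0,0,0],0],[[0,0,0],[0,0,0],0],[[0,0,0],[0,0,0],0],[[0,0,0],[0,0,0],0.4],[[0,0,0],[0,0,0],0.4],[[0,0,0],[0,0,8],0.4],[[0,0,0],[0,0,16],0.4],[[0,0,0],[0,0,24],0.4],[[0,0,0],[0,0,32],0.4]]}}

```text
t: 20.7
tcp_pos: [0.4287, 0.0274, 0.0184]
tool_rot: [3.141, -0.003, 1.599]
ft_force: [-0.4, 0.5, -1.0]
grip_width: 0.0341
gripper_force: 0.0
```

>>> {"fn": "apply_moves", "kwargs": {"series": [[[0,0,0],[0,0,8],0.4],[[0,0,0],[0,0,16],0.4],[[0,0,0],[0,0,24],0.4],[[0,0,0],[0,0,28],0.4],[[0,0,0],[0,0,28],0.4],[[0,0,0],[0,0,28],0],[[0,0,0],[0,0,28],0],[[0,0,0],[0,0,28],0],[[0,0,0],[0,0,28],0],[[0,0,0],[0,0,28],0]]}}

```text
t: 21.7
tcp_pos: [0.4288, 0.0276, 0.0185]
tool_rot: [-3.141, -0.003, 1.117]
ft_force: [-0.9, -0.7, 6.0]
grip_width: 0.0176
gripper_force: 24.4
```

>>> {"fn": "apply_moves", "kwargs": {"series": [[[0,0,-0.05],[0,0,0],0],[[0,0,-0.1],[0,0,0],0],[[0,0,-0.11],[0,0,0],0],[[0,0,-0.11],[0,0,0],0],[[0,0,-0.11],[0,0,0],0]]}}

```text
t: 22.2
tcp_pos: [0.4281, 0.027, 0.1275]
tool_rot: [-3.14, -0.002, 1.116]
ft_force: [-0.3, 0.1, -0.5]
grip_width: 0.0167
gripper_force: 24.7
```

```bash
cat > go.py <<'E'
from h import *
import sys
ph=float(sys.argv[1]);Y=float(sys.argv[2]);z=float(sys.argv[3]);r=float(sys.argv[4]) if len(sys.argv)>4 else .054
a=np.radians(ph); c=cur(); rel(c,pose([.4655+r*np.cos(a),.3166+r*np.sin(a),z],yaw=Y))
E
python3 go.py 64 -26 .13
```

```text
t 22.2 q [ 0.56  0.48 -0.87  2.14  0.54  0.75 -1.12] tcp [0.4281 0.027  0.1275] grip 0.0167 F 24.7
   [0.3307, -0.0935, -0.0016] [-0.1, -0.1, -0.0] rows>= 7
```

>>> {"fn": "apply_moves", "kwargs": {"series": [[[0.331,-0.094,-0.002],[-0.1,-0.1,0],0],[[0.331,-0.094,-0.002],[-0.1,-0.1,0],0],[[0.331,-0.094,-0.002],[-0.1,-0.1,0],0],[[0.331,-0.094,-0.002],[-0.1,-0.1,0],0],[[0.331,-0.094,-0.002],[-0.1,-0.1,0],0],[[0.331,-0.094,-0.002],[-0.1,-0.1,0],0],[[0.331,-0.094,-0.002],[-0.1,-0.1,0],0],[[0.331,-0.094,-0.002],[-0.1,-0.1,0],0],[[0.331,-0.094,-0.002],[-0.1,-0.1,0],0],[[0.331,-0.094,-0.002],[-0.1,-0.1,0],0]]}}

```text
t: 23.2
tcp_pos: [0.4888, 0.3644, 0.1295]
tool_rot: [3.141, 0.002, 1.117]
ft_force: [0.1, -1.3, -0.5]
grip_width: 0.0172
gripper_force: 24.7
```

>>> {"fn": "apply_moves", "kwargs": {"series": [[[0,0,0.03],[0,0,0],0],[[0,0,0.06],[0,0,0],0],[[0,0,0.07],[0,0,0],0],[[0,0,0.07],[0,0,0],0],[[0,0,0.07],[0,0,0],0]]}}

```text
t: 23.7
tcp_pos: [0.49, 0.3662, 0.0624]
tool_rot: [3.14, -0.002, 1.116]
ft_force: [-0.6, 0.7, -0.8]
grip_width: 0.0168
gripper_force: 24.7
```

```bash
python3 go.py 64 -26 .021
```

```text
t 23.7 q [-0.21  0.82 -0.73  1.72  0.69  0.88 -1.7 ] tcp [0.49   0.3662 0.0624] grip 0.0168 F 24.7
   [-0.0014, -0.0003, 0.0414] [0.1, -0.1, -0.0] rows>= 1
```

>>> {"fn": "apply_moves", "kwargs": {"series": [[[-0.001,0,0.01],[0,0,0],0],[[-0.001,0,0.02],[0,0,0],0],[[-0.001,0,0.027],[0,0,0],0],[[-0.001,0,0.034],[0,0,0],0],[[-0.001,0,0.038],[0,0,0],0],[[-0.001,0,0.041],[0,0,0],0],[[-0.001,0,0.041],[0,0,0],0],[[-0.001,0,0.041],[0,0,0],0]]}}

```text
t: 24.5
tcp_pos: [0.4894, 0.3639, 0.0273]
tool_rot: [3.135, 0.003, 1.116]
ft_force: [-17.4, -23.6, 68.8]
grip_width: 0.0171
gripper_force: 57.3
```

>>> {"fn": "apply_moves", "kwargs": {"series": [[[0,0,0],[0,0,0],0.35],[[0,0,0],[0,0,0],0.35],[[0,0,-0.01],[0,0,0],0.35],[[0,0,-0.05],[0,0,0],0.35],[[0,0,-0.1],[0,0,0],0.4],[[-0.05,0,-0.12],[0,0,0],0.4],[[-0.1,0,-0.12],[0,0,0],0.4],[[-0.15,0,-0.12],[0,0,0],0.4],[[-0.15,0,-0.12],[0,0,0],0.4],[[-0.15,0,-0.12],[0,0,0],0.4]]}}

```text
t: 25.5
tcp_pos: [0.4233, 0.229, 0.1404]
tool_rot: [3.139, -0.001, 1.115]
ft_force: [0.3, -0.2, -0.1]
grip_width: 0.0341
gripper_force: 0.0
```

```bash
python3 tin.py; python3 - <<'E'
from h import *
from look import look
c=cur()
for s in look(): print(s.round(4)); rel(c,pose([*s,.12],yaw=-26))
E
```

```text
scene tin [468.1 312.9] 81.4
  handle top [468.5 311.8] rel [ 0.4 -1.1] z 0.046 45
  handle top [489.3 351.6] rel [21.2 38.7] z 0.0498 77
top tin [467.  315.2] 81.7
t 25.6 q [ 0.09  0.54 -0.87  2.01  0.55  0.84 -1.54] tcp [0.424  0.2318 0.1407] grip 0.0341 F 0.0
white [658.9 -29.7] r 24.7 280
white [591.2  17.2] r 24.9 291
white [582.  -80.5] r 24.6 293
white [507.2  71.1] r 24.8 317
white [427.8 -68.4] r 24.4 324
other [85.1 82.7] r 31.8 378
[ 0.6589 -0.0297]
   [-0.1321, 0.3256, 0.0208] [0.1, -0.2, 0.0] rows>= 8
[0.5912 0.0172]
   [-0.1197, 0.2443, 0.0207] [0.1, -0.2, 0.0] rows>= 6
[ 0.582  -0.0805]
   [-0.2115, 0.2788, 0.0204] [0.1, -0.2, 0.0] rows>= 8
[0.5072 0.0711]
   [-0.108, 0.1452, 0.0206] [0.1, -0.2, 0.0] rows>= 4
[ 0.4278 -0.0684]
   [-0.2683, 0.1349, 0.02] [0.1, -0.2, 0.0] rows>= 7
```

```bash
python3 - <<'E'
from h import *
a=grab("scene")["pixels"][220:330,420:560,::-1]; b=grab("top")["pixels"][230:340,120:260,::-1]
cv2.imwrite("pics/tin2.png",np.vstack([cv2.resize(a,None,fx=2.7,fy=2.7,interpolation=2),cv2.resize(b,None,fx=2.7,fy=2.7,interpolation=2)]))
E
```

```text
(no output)
```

View pics/tin2.png

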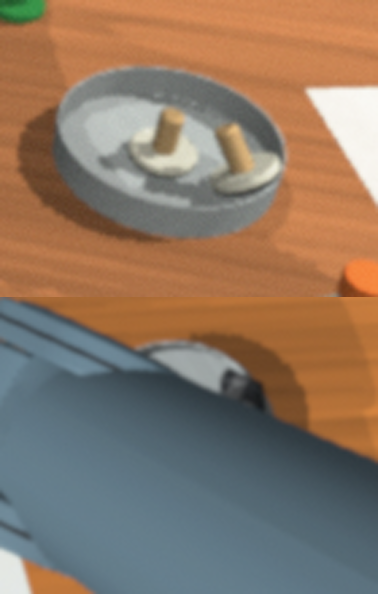

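The top half of the picture shows the middle stamp flat at (165,150). The second stamp at (245,165) is tilted, with its outer edge riding up the wall. I'll measure it.

```bash
cat > disc.py <<'E'
from h import *
def discs():
    S=grab("scene");P=cloud(S);hsv=cv2.cvtColor(S["pixels"],cv2.COLOR_RGB2HSV); T=np.array([.468,.313])
    m=(np.hypot(*(P[...,:2]-T).transpose(2,0,1))<.081)&(P[...,2]<.035)&(P[...,2]>.005)&(hsv[...,2]>165)&(hsv[...,1]<60)
    for b in blobs(m,40):
        q=P[b]; mu=np.median(q,0); 
        for _ in range(4):
            n=np.linalg.svd(q-q.mean(0))[2][2]; q=q[abs((q-q.mean(0))@n)<.0025]
        n*=np.sign(n[2]); x,r=cv2.minEnclosingCircle((q[:,:2]*1000).astype(np.float32))
        print(b.sum(),"n",n.round(3),"tilt",np.degrees(np.arccos(n[2])).round(1),"c",np.round(x,1),"rel",(np.array(x)-T*1000).round(1),round(r,1),"z",np.percentile(q[:,2],[2,50,98]).round(4),"rows",np.argwhere(b).mean(0).round())
if __name__=="__main__": discs()
E
python3 disc.py
```

```text
43 n [-0.085 -0.119  0.989] tilt 8.4 c [457.8 297.5] rel [-10.2 -15.5] 14.8 z [0.0112 0.0124 0.0144] rows [270. 472.]
144 n [-0.005  0.017  1.   ] tilt 1.0 c [468.6 312.7] rel [ 0.6 -0.3] 24.2 z [0.0108 0.013  0.0149] rows [278. 484.]
49 n [-0.231 -0.497  0.836] tilt 33.3 c [492.4 373.1] rel [24.4 60.1] 23.2 z [0.024  0.0321 0.0348] rows [282. 515.]
```

>>> {"fn": "apply_moves", "kwargs": {"series": [[[0.07,0.001,0],[0,0,0],0.5],[[0.141,0.001,0],[0,0,0],0.5],[[0.141,0.001,0],[0,0,0],0.5],[[0.141,0.001,0.03],[0,0,0],0.5],[[0.141,0.001,0.06],[0,0,0],0.5],[[0.141,0.001,0.09],[0,0,0],0.5],[[0.141,0.001,0.105],[0,0,0],0.5],[[0.141,0.001,0.113],[0,0,0],0.5],[[0.141,0.001,0.113],[0,0,0],0.5]]}}

```text
t: 26.75
tcp_pos: [0.4858, 0.357, 0.0271]
tool_rot: [3.141, -0.001, 1.117]
ft_force: [-0.0, -0.3, 0.7]
grip_width: 0.0425
gripper_force: 0.0
```

>>> {"fn": "apply_moves", "kwargs": {"series": [[[0,0,0],[0,0,0],0],[[0,0,0],[0,0,0],0],[[0,0,0],[0,0,0],0],[[0,0,0],[0,0,0],0],[[0,0,0],[0,0,0],0]]}}

```text
t: 27.25
tcp_pos: [0.4868, 0.3574, 0.0285]
tool_rot: [3.14, -0.003, 1.117]
ft_force: [0.2, -0.0, 5.1]
grip_width: 0.0173
gripper_force: 26.3
```

>>> {"fn": "apply_moves", "kwargs": {"series": [[[0,0,-0.05],[0,0,0],0],[[0,0,-0.1],[0,0,0],0],[[0,0,-0.11],[0,0,0],0],[[0,0,-0.11],[0,0,0],0],[[0,0,-0.11],[0,0,0],0]]}}

```text
t: 27.75
tcp_pos: [0.4855, 0.3557, 0.1362]
tool_rot: [3.141, 0.0, 1.117]
ft_force: [-0.4, 0.1, -0.9]
grip_width: 0.0174
gripper_force: 25.8
```

```bash
python3 - <<'E'
from h import *
c=cur()
S=grab("scene");P=cloud(S);hsv=cv2.cvtColor(S["pixels"],cv2.COLOR_RGB2HSV)
m=(np.linalg.norm(P-c[0],axis=-1)<.05)&(hsv[...,2]>140)&(hsv[...,1]<60)&(P[...,2]<c[0][2]+.02)
b=max(blobs(m,20),key=lambda b:b.sum());q=P[b]
for _ in range(4):
    n=np.linalg.svd(q-q.mean(0))[2][2]; q=q[abs((q-q.mean(0))@n)<.003]
print(len(q),"n world",n,"n tool",c[1].T@n,(c[1].T@(q.mean(0)-c[0])).round(4))
cv2.imwrite("pics/held.png",cv2.resize(S["pixels"][130:330,400:600,::-1],None,fx=3,fy=3))
rel(c,pose([.503,-.026,.08],yaw=-26))
E
```

```text
t 27.75 q [-0.15  0.72 -0.8   1.71  0.6   0.98 -1.63] tcp [0.4855 0.3557 0.1362] grip 0.0174 F 25.8
130 n world [-0.18171918 -0.48387313  0.85606363] n tool [-0.51496217  0.04968357 -0.85577188] [ 0.0203  0.0079 -0.0041]
   [-0.3353, 0.1832, 0.0565] [0.0, 0.0, -0.0] rows>= 8
```

View pics/held.png

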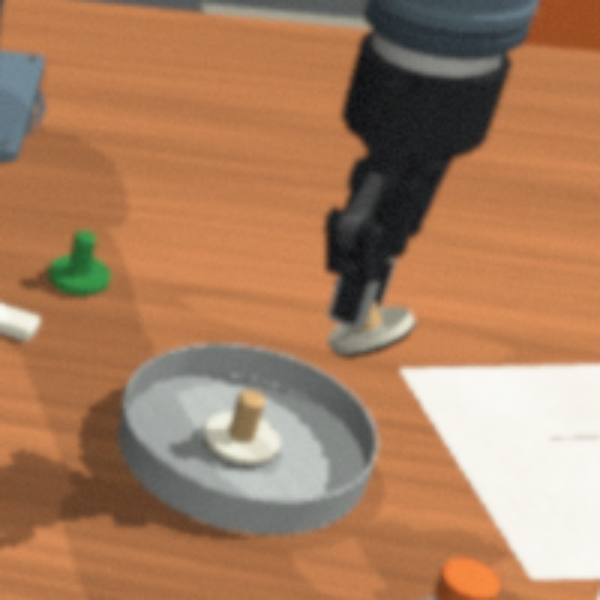

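The stamp is held at (370,335), tilted about 31 degrees in the gripper's x-z plane; the middle stamp is flat at (245,435). I carry the tilted stamp to the free spot on the bench, level it, and grasp it again.

>>> {"fn": "apply_moves", "kwargs": {"series": [[[-0.335,0.183,0.04],[0,-31,0],0],[[-0.335,0.183,0.04],[0,-31,0],0],[[-0.335,0.183,0.04],[0,-31,0],0],[[-0.335,0.183,0.04],[0,-31,0],0],[[-0.335,0.183,0.04],[0,-31,0],0],[[-0.335,0.183,0.04],[0,-31,0],0],[[-0.335,0.183,0.04],[0,-31,0],0],[[-0.335,0.183,0.04],[0,-31,0],0],[[-0.335,0.183,0.04],[0,-31,0],0],[[-0.335,0.183,0.04],[0,-31,0],0]]}}

```text
t: 28.8
tcp_pos: [0.5024, -0.0254, 0.0958]
tool_rot: [-3.14, 0.541, 1.116]
ft_force: [0.3, 0.1, -0.5]
grip_width: 0.0171
gripper_force: 25.8
```

```bash
python3 - <<'E'
from h import *
c=cur()
S=grab("scene");P=cloud(S);hsv=cv2.cvtColor(S["pixels"],cv2.COLOR_RGB2HSV)
m=(np.linalg.norm(P-c[0],axis=-1)<.05)&(hsv[...,2]>140)&(hsv[...,1]<60)&(P[...,2]<c[0][2]+.02)&(P[...,2]>.03)
b=max(blobs(m,20),key=lambda b:b.sum());q=P[b]
for _ in range(4):
    n=np.linalg.svd(q-q.mean(0))[2][2]; q=q[abs((q-q.mean(0))@n)<.003]
print(len(q),"n world",n,"disc c",q.mean(0)); d=np.array([0,0,-.01]); print("tool comps of 10mm down",c[1].T@d)
E
```

```text
t 28.8 q [ 0.11  0.77 -0.57  1.77  0.76  1.29 -1.31] tcp [ 0.5024 -0.0254  0.0958] grip 0.0171 F 25.8
169 n world [-0.01074125 -0.07765108  0.99692273] disc c [ 0.5135933  -0.01483767  0.08820342]
tool comps of 10mm down [5.15064523e-03 1.09925960e-05 8.57150704e-03]
```

>>> {"fn": "apply_moves", "kwargs": {"series": [[[0.015,0,0.026],[0,0,0],0],[[0.031,0,0.051],[0,0,0],0],[[0.036,0,0.06],[0,0,0],0],[[0.038,0,0.063],[0,0,0],0],[[0.039,0,0.065],[0,0,0],0],[[0.039,0,0.065],[0,0,0],0]]}}

```text
t: 29.45
tcp_pos: [0.5042, -0.024, 0.022]
tool_rot: [3.139, 0.539, 1.116]
ft_force: [-0.3, 0.3, -0.4]
grip_width: 0.0169
gripper_force: 25.8
```

>>> {"fn": "apply_moves", "kwargs": {"series": [[[0,0,0],[0,0,0],0.5],[[0,0,0],[0,0,0],0.5],[[0,0,0],[0,0,0],0.5],[[0,0,-0.04],[0,0,0],0.5],[[0,0,-0.08],[0,0,0],0.5],[[0,0,-0.12],[0,16,0],0.5],[[0,0,-0.12],[0,31,0],0.5],[[0,0,-0.12],[0,31,0],0.5],[[0,0,-0.12],[0,31,0],0.5],[[0,0,-0.12],[0,31,0],0.5]]}}

```text
t: 30.45
tcp_pos: [0.5295, 0.0265, 0.1243]
tool_rot: [3.14, 0.001, 1.111]
ft_force: [-0.7, -0.1, -0.5]
grip_width: 0.0427
gripper_force: 0.0
```

```bash
sed -i 's/TIN=.*/TIN=np.array([.4651,.3154])/; s/\.054/.0525/' plan.py; sed -i 's/\.4655/.4651/;s/\.3166/.3154/;s/\.054/.0525/' go.py; cat > nx.py <<'E'
from h import *
from look import look
import sys
c=cur(); Y=float(sys.argv[1])
for s in look(): print(s.round(4)); rel(c,pose([*s,.12],yaw=Y))
E
python3 nx.py -26; python3 disc.py
```

```text
t 30.45 q [ 0.46  0.62 -0.79  1.9   0.58  0.86 -1.09] tcp [0.5295 0.0265 0.1243] grip 0.0427 F 0.0
other [507.2  71.1] r 24.8 211
other [501.2  -9.2] r 21.9 116
other [427.9 -68.5] r 24.5 210
other [368.6 139.1] r 23.3 210
scene [428.1 -68.8] 27.1
scene [508.6 -17.3] 27.5
scene [507.7  70.5] 26.7
scene [582.2 -80.9] 26.9
scene [592.   16.4] 26.9
scene [658.8 -30.5] 26.6
[ 0.4281 -0.0688]
   [-0.1304, -0.0485, 0.0043] [0.1, 0.0, -0.4] rows>= 3
[ 0.5086 -0.0173]
   [-0.0485, 0.0007, 0.0043] [0.1, 0.0, -0.4] rows>= 1
[0.5077 0.0705]
   [0.0297, -0.0391, 0.0042] [0.1, 0.0, -0.4] rows>= 1
[ 0.5822 -0.0809]
   [-0.0728, 0.0949, 0.0045] [0.1, 0.0, -0.4] rows>= 3
[0.592  0.0164]
   [0.0187, 0.0605, 0.0044] [0.1, 0.0, -0.4] rows>= 2
[ 0.6588 -0.0305]
   [0.0064, 0.1411, 0.0045] [0.1, 0.0, -0.4] rows>= 3
228 n [-0.014  0.011  1.   ] tilt 1.0 c [468.5 311.9] rel [ 0.5 -1.1] 25.3 z [0.0107 0.0128 0.0151] rows [276. 480.]
```

>>> {"fn": "apply_moves", "kwargs": {"series": [[[-0.048,0.001,0],[0,0,0],0.5],[[-0.048,0.001,0],[0,0,0],0.5],[[-0.048,0.001,0.04],[0,0,0],0.5],[[-0.048,0.001,0.08],[0,0,0],0.5],[[-0.048,0.001,0.105],[0,0,0],0.5],[[-0.048,0.001,0.105],[0,0,0],0.5],[[-0.048,0.001,0.105],[0,0,0],0],[[-0.048,0.001,0.105],[0,0,0],0],[[-0.048,0.001,0.105],[0,0,0],0],[[-0.048,0.001,0.105],[0,0,0],0]]}}

```text
t: 31.6
tcp_pos: [0.5118, -0.0123, 0.0206]
tool_rot: [3.138, -0.003, 1.117]
ft_force: [-0.1, 1.3, 6.5]
grip_width: 0.017
gripper_force: 25.1
```

>>> {"fn": "apply_moves", "kwargs": {"series": [[[0,0,0],[0,0,0],0.4],[[0,0,0],[0,0,0],0.4],[[0,0,0],[0,0,-8],0.4],[[0,0,0],[0,0,-16],0.4],[[0,0,0],[0,0,-24],0.4],[[0,0,0],[0,0,-32],0.4],[[0,0,0],[0,0,-40],0.4],[[0,0,0],[0,0,-48],0.4],[[0,0,0],[0,0,-56],0.4],[[0,0,0],[0,0,-60],0.4]]}}

```text
t: 32.6
tcp_pos: [0.5103, -0.0129, 0.0191]
tool_rot: [3.14, -0.0, 2.168]
ft_force: [0.6, -0.1, 0.9]
grip_width: 0.0343
gripper_force: 0.0
```

>>> {"fn": "apply_moves", "kwargs": {"series": [[[0,0,0],[0,0,0],0.4],[[0,0,0],[0,0,0],0],[[0,0,0],[0,0,0],0],[[0,0,0],[0,0,0],0],[[0,0,0],[0,0,0],0],[[0,0,-0.05],[0,0,0],0],[[0,0,-0.1],[0,0,0],0],[[0,0,-0.11],[0,0,0],0],[[0,0,-0.11],[0,0,0],0],[[0,0,-0.11],[0,0,0],0]]}}

```text
t: 33.6
tcp_pos: [0.5096, -0.0132, 0.1282]
tool_rot: [3.141, -0.0, 2.164]
ft_force: [-0.3, 0.4, -0.4]
grip_width: 0.0173
gripper_force: 24.7
```

```bash
python3 go.py -56 34 .13
```

```text
t 33.6 q [ 0.71  0.69 -1.03  1.95  0.74  0.94 -0.1 ] tcp [ 0.5096 -0.0132  0.1282] grip 0.0173 F 24.7
   [0.2449, 0.1467, -0.0017] [0.0, -0.0, -0.0] rows>= 6
```

>>> {"fn": "apply_moves", "kwargs": {"series": [[[0.245,0.147,-0.002],[0,0,0],0],[[0.245,0.147,-0.002],[0,0,0],0],[[0.245,0.147,-0.002],[0,0,0],0],[[0.245,0.147,-0.002],[0,0,0],0],[[0.245,0.147,-0.002],[0,0,0],0],[[0.245,0.147,-0.002],[0,0,0],0],[[0.245,0.147,-0.002],[0,0,0],0],[[0.245,0.147,0.03],[0,0,0],0],[[0.245,0.147,0.06],[0,0,0],0],[[0.245,0.147,0.07],[0,0,0],0]]}}

```text
t: 34.6
tcp_pos: [0.4931, 0.27, 0.055]
tool_rot: [-3.136, 0.001, 2.164]
ft_force: [-0.9, -0.9, -0.6]
grip_width: 0.0169
gripper_force: 24.7
```

>>> {"fn": "apply_moves", "kwargs": {"series": [[[0,0,0],[0,0,0],0],[[0,0,0],[0,0,0],0],[[0,0,0],[0,0,0],0],[[0,0,0],[0,0,0],0]]}}

```text
t: 35.0
tcp_pos: [0.4961, 0.2731, 0.0606]
tool_rot: [3.138, 0.0, 2.164]
ft_force: [-0.4, 0.0, -0.4]
grip_width: 0.0166
gripper_force: 24.7
```

```bash
python3 go.py -56 34 .021
```

```text
t 35.0 q [ 0.06  0.84 -0.91  1.83  0.85  0.9  -0.66] tcp [0.4961 0.2731 0.0606] grip 0.0166 F 24.7
   [-0.0001, -0.0021, 0.0396] [0.2, 0.0, -0.0] rows>= 1
```

>>> {"fn": "apply_moves", "kwargs": {"series": [[[0,0,0.008],[0,0,0],0],[[0,0,0.014],[0,0,0],0],[[0,0,0.02],[0,0,0],0],[[0,0,0.024],[0,0,0],0],[[0,0,0.024],[0,0,0],0],[[0,0,0.024],[0,0,0],0],[[0,0,0.024],[0,0,0],0]]}}

```text
t: 35.7
tcp_pos: [0.4956, 0.2729, 0.0357]
tool_rot: [3.139, 0.0, 2.164]
ft_force: [0.3, 0.4, -0.6]
grip_width: 0.0171
gripper_force: 24.7
```

```bash
python3 go.py -56 34 .021
```

```text
t 35.7 q [ 0.04  0.88 -0.87  1.84  0.88  0.87 -0.68] tcp [0.4956 0.2729 0.0357] grip 0.0171 F 24.7
   [-0.0003, -0.0015, 0.0147] [0.1, 0.0, -0.0] rows>= 1
```

>>> {"fn": "apply_moves", "kwargs": {"series": [[[0,-0.001,0.004],[0,0,0],0],[[0,-0.001,0.008],[0,0,0],0],[[0,-0.001,0.011],[0,0,0],0],[[0,-0.001,0.013],[0,0,0],0],[[0,-0.001,0.014],[0,0,0],0],[[0,-0.001,0.014],[0,0,0],0]]}}

```text
t: 36.3
tcp_pos: [0.4945, 0.2721, 0.0222]
tool_rot: [3.14, 0.001, 2.164]
ft_force: [-2.8, -2.7, 9.9]
grip_width: 0.0173
gripper_force: 25.8
```

>>> {"fn": "apply_moves", "kwargs": {"series": [[[0,0,0],[0,0,0],0.35],[[0,0,0],[0,0,0],0.35],[[0,0,-0.01],[0,0,0],0.35],[[0,0,-0.05],[0,0,0],0.35],[[0,0,-0.1],[0,0,0],0.5],[[-0.06,-0.04,-0.11],[0,0,0],0.5],[[-0.12,-0.07,-0.11],[0,0,0],0.5],[[-0.15,-0.08,-0.11],[0,0,0],0.5],[[-0.15,-0.08,-0.11],[0,0,0],0.5],[[-0.15,-0.08,-0.11],[0,0,0],0.5]]}}

```text
t: 37.3
tcp_pos: [0.5129, 0.0984, 0.1314]
tool_rot: [3.141, 0.002, 2.157]
ft_force: [-1.2, -0.1, 1.2]
grip_width: 0.0426
gripper_force: 0.0
```

```bash
python3 disc.py;python3 nx.py 34
```

```text
227 n [-0.001  0.007  1.   ] tilt 0.4 c [467.3 311.5] rel [-0.7 -1.5] 25.3 z [0.0109 0.0129 0.0151] rows [276. 480.]
165 n [-0.019  0.026  0.999] tilt 1.8 c [496.4 268.4] rel [ 28.4 -44.6] 24.8 z [0.011  0.013  0.0152] rows [281. 460.]
t 37.35 q [ 0.47  0.7  -1.02  1.91  0.74  0.96 -0.31] tcp [0.5124 0.1015 0.1317] grip 0.0429 F 0.0
white [658.3 -29.6] r 25.3 278
other [368.6 139.1] r 23.3 209
scene [428.2 -68.7] 27.2
scene [507.8  70.5] 26.8
scene [582.2 -80.9] 26.9
scene [591.4  18.4] 26.9
[ 0.6583 -0.0296]
   [-0.1901, 0.0483, 0.0119] [0.1, 0.0, -0.2] rows>= 4
[ 0.4282 -0.0687]
   [-0.0946, -0.1647, 0.0115] [0.1, 0.0, -0.2] rows>= 4
[0.5078 0.0705]
   [-0.0232, -0.0211, 0.0117] [0.1, 0.0, -0.2] rows>= 1
[ 0.5822 -0.0809]
   [-0.1904, -0.0435, 0.0118] [0.1, 0.0, -0.2] rows>= 4
[0.5914 0.0184]
   [-0.113, 0.0194, 0.0118] [0.1, 0.0, -0.2] rows>= 3
```

>>> {"fn": "apply_moves", "kwargs": {"series": [[[-0.023,-0.021,0],[0,0,0],0.5],[[-0.023,-0.021,0],[0,0,0],0.5],[[-0.023,-0.021,0.04],[0,0,0],0.5],[[-0.023,-0.021,0.08],[0,0,0],0.5],[[-0.023,-0.021,0.113],[0,0,0],0.5],[[-0.023,-0.021,0.113],[0,0,0],0.5],[[-0.023,-0.021,0.113],[0,0,0],0],[[-0.023,-0.021,0.113],[0,0,0],0],[[-0.023,-0.021,0.113],[0,0,0],0],[[-0.023,-0.021,0.113],[0,0,0],0]]}}

```text
t: 38.45
tcp_pos: [0.509, 0.0732, 0.0201]
tool_rot: [3.137, 0.001, 2.164]
ft_force: [-1.2, 0.7, 7.1]
grip_width: 0.017
gripper_force: 25.2
```

>>> {"fn": "apply_moves", "kwargs": {"series": [[[0,0,0],[0,0,0],0.4],[[0,0,0],[0,0,0],0.4],[[0,0,0],[0,0,-8],0.4],[[0,0,0],[0,0,-16],0.4],[[0,0,0],[0,0,-24],0.4],[[0,0,0],[0,0,-32],0.4],[[0,0,0],[0,0,-40],0.4],[[0,0,0],[0,0,-48],0.4],[[0,0,0],[0,0,-56],0.4],[[0,0,0],[0,0,-60],0.4]]}}

```text
t: 39.45
tcp_pos: [0.5075, 0.0719, 0.0182]
tool_rot: [3.141, 0.001, -3.068]
ft_force: [0.4, -0.7, 0.7]
grip_width: 0.0347
gripper_force: 0.0
```

>>> {"fn": "apply_moves", "kwargs": {"series": [[[0,0,0],[0,0,0],0.4],[[0,0,0],[0,0,0],0],[[0,0,0],[0,0,0],0],[[0,0,0],[0,0,0],0],[[0,0,0],[0,0,0],0],[[0,0,-0.05],[0,0,0],0],[[0,0,-0.1],[0,0,0],0],[[0,0,-0.11],[0,0,0],0],[[0,0,-0.11],[0,0,0],0],[[0,0,-0.11],[0,0,0],0]]}}

```text
t: 40.45
tcp_pos: [0.5068, 0.0715, 0.1272]
tool_rot: [-3.141, 0.0, -3.072]
ft_force: [-0.1, 0.2, -1.3]
grip_width: 0.0168
gripper_force: 24.6
```

```bash
python3 go.py 4 94 .13
```

```text
t 40.45 q [ 0.62  0.8  -1.18  1.94  0.87  1.04  0.68] tcp [0.5068 0.0715 0.1272] grip 0.0168 F 24.6
   [-0.0277, 0.2462, -0.0028] [-0.0, 0.0, -0.0] rows>= 5
```

>>> {"fn": "apply_moves", "kwargs": {"series": [[[-0.028,0.246,-0.002],[0,0,0],0],[[-0.028,0.246,-0.002],[0,0,0],0],[[-0.028,0.246,-0.002],[0,0,0],0],[[-0.028,0.246,-0.002],[0,0,0],0],[[-0.028,0.246,-0.002],[0,0,0],0],[[-0.028,0.246,-0.002],[0,0,0],0],[[-0.028,0.246,-0.002],[0,0,0],0],[[-0.028,0.246,0.03],[0,0,0],0],[[-0.028,0.246,0.06],[0,0,0],0],[[-0.028,0.246,0.07],[0,0,0],0]]}}

```text
t: 41.45
tcp_pos: [0.5172, 0.3155, 0.0542]
tool_rot: [-3.137, -0.003, -3.074]
ft_force: [-0.6, -0.3, 0.2]
grip_width: 0.0171
gripper_force: 24.7
```

>>> {"fn": "apply_moves", "kwargs": {"series": [[[0,0,0],[0,0,0],0],[[0,0,0],[0,0,0],0],[[0,0,0],[0,0,0],0],[[0,0,0],[0,0,0],0],[[0,0,0],[0,0,0],0],[[0,0,0],[0,0,0],0],[[0,0,0],[0,0,0],0]]}}

```text
t: 42.15
tcp_pos: [0.5184, 0.3197, 0.0588]
tool_rot: [3.141, 0.002, -3.072]
ft_force: [0.0, 0.4, -0.0]
grip_width: 0.0173
gripper_force: 24.7
```

```bash
python3 go.py 4 94 .035
```

```text
t 42.15 q [ 0.05  0.98 -1.03  1.71  0.97  1.05  0.31] tcp [0.5184 0.3197 0.0588] grip 0.0173 F 24.7
   [0.0011, -0.0006, 0.0237] [0.0, 0.1, -0.0] rows>= 1
```

>>> {"fn": "apply_moves", "kwargs": {"series": [[[0.001,0,0.008],[0,0,0],0],[[0.001,0,0.014],[0,0,0],0],[[0.001,0,0.02],[0,0,0],0],[[0.001,0,0.024],[0,0,0],0],[[0.001,0,0.024],[0,0,0],0],[[0.001,0,0.024],[0,0,0],0]]}}

```text
t: 42.75
tcp_pos: [0.5174, 0.3197, 0.0345]
tool_rot: [3.141, 0.001, -3.072]
ft_force: [0.4, 0.1, -0.3]
grip_width: 0.0172
gripper_force: 24.7
```

```bash
python3 go.py 4 94 .021
```

```text
t 42.75 q [ 0.04  1.   -1.01  1.72  1.    1.02  0.29] tcp [0.5174 0.3197 0.0345] grip 0.0172 F 24.7
   [-0.0, -0.0006, 0.0135] [0.1, 0.1, -0.0] rows>= 1
```

>>> {"fn": "apply_moves", "kwargs": {"series": [[[0,0,0.004],[0,0,0],0],[[0,0,0.008],[0,0,0],0],[[0,0,0.011],[0,0,0],0],[[0,0,0.013],[0,0,0],0],[[0,0,0.013],[0,0,0],0],[[0,0,0.013],[0,0,0],0]]}}

```text
t: 43.35
tcp_pos: [0.5174, 0.3196, 0.0215]
tool_rot: [3.141, 0.002, -3.072]
ft_force: [0.4, 0.5, -0.1]
grip_width: 0.0173
gripper_force: 24.8
```

>>> {"fn": "apply_moves", "kwargs": {"series": [[[0,0,0],[0,0,0],0.35],[[0,0,0],[0,0,0],0.35],[[0,0,-0.01],[0,0,0],0.35],[[0,0,-0.05],[0,0,0],0.35],[[0,0,-0.1],[0,0,0],0.5],[[0,-0.05,-0.11],[0,0,0],0.5],[[-0.01,-0.1,-0.11],[0,0,0],0.5],[[-0.03,-0.14,-0.11],[0,0,0],0.5],[[-0.05,-0.18,-0.11],[0,0,0],0.5],[[-0.05,-0.18,-0.11],[0,0,0],0.5]]}}

```text
t: 44.35
tcp_pos: [0.5837, 0.1355, 0.1312]
tool_rot: [-3.138, 0.003, -3.083]
ft_force: [0.2, 0.3, -0.6]
grip_width: 0.0428
gripper_force: 0.0
```

```bash
python3 disc.py;python3 nx.py 94
```

```text
198 n [-0.005 -0.015  1.   ] tilt 0.9 c [486.9 300.5] rel [ 18.9 -12.5] 40.2 z [0.011  0.0127 0.0149] rows [280. 475.]
48 n [-0.045  0.204  0.978] tilt 12.1 c [460.9 330.2] rel [-7.1 17.2] 13.1 z [0.0108 0.0131 0.0149] rows [275. 488.]
173 n [-0.01   0.033  0.999] tilt 2.0 c [497.3 267.8] rel [ 29.3 -45.2] 24.5 z [0.0111 0.0129 0.0151] rows [281. 460.]
61 n [-0.036  0.061  0.998] tilt 4.0 c [516.  331.4] rel [48.  18.4] 14.1 z [0.0115 0.0129 0.0149] rows [293. 491.]
t 44.4 q [ 0.42  0.88 -1.12  1.72  0.88  1.13  0.66] tcp [0.5815 0.1396 0.1317] grip 0.0425 F 0.0
white [458.2 -59.2] r 24.5 325
other [368.6 139.1] r 23.3 213
scene [582.2 -80.9] 26.9
scene [592.   16.4] 26.9
scene [659.5 -30. ] 26.7
[ 0.4582 -0.0592]
   [0.1356, -0.1907, 0.0115] [-0.0, 0.1, -0.4] rows>= 5
[ 0.5822 -0.0809]
   [0.0132, -0.2201, 0.0117] [-0.0, 0.1, -0.4] rows>= 5
[0.592  0.0164]
   [-0.0028, -0.1236, 0.0117] [-0.0, 0.1, -0.4] rows>= 3
[ 0.6595 -0.03  ]
   [-0.0672, -0.1741, 0.0119] [-0.0, 0.1, -0.4] rows>= 4
```

>>> {"fn": "apply_moves", "kwargs": {"series": [[[-0.003,-0.124,0],[0,0,0],0.5],[[-0.003,-0.124,0],[0,0,0],0.5],[[-0.003,-0.124,0],[0,0,0],0.5],[[-0.003,-0.124,0.04],[0,0,0],0.5],[[-0.003,-0.124,0.08],[0,0,0],0.5],[[-0.003,-0.124,0.113],[0,0,0],0.5],[[-0.003,-0.124,0.113],[0,0,0],0.5],[[-0.003,-0.124,0.113],[0,0,0],0],[[-0.003,-0.124,0.113],[0,0,0],0],[[-0.003,-0.124,0.113],[0,0,0],0]]}}

```text
t: 45.5
tcp_pos: [0.5928, 0.0212, 0.0207]
tool_rot: [3.14, 0.005, -3.071]
ft_force: [-0.8, 1.0, 4.5]
grip_width: 0.0167
gripper_force: 25.0
```

>>> {"fn": "apply_moves", "kwargs": {"series": [[[0,0,0],[0,0,0],0],[[0,0,0],[0,0,0],0.4],[[0,0,0],[0,0,0],0.4],[[0,0,0],[0,0,8],0.4],[[0,0,0],[0,0,16],0.4],[[0,0,0],[0,0,24],0.4],[[0,0,0],[0,0,32],0.4],[[0,0,0],[0,0,40],0.4],[[0,0,0],[0,0,48],0.4],[[0,0,0],[0,0,56],0.4]]}}

```text
t: 46.5
tcp_pos: [0.5914, 0.0197, 0.0184]
tool_rot: [3.14, 0.0, 2.228]
ft_force: [-0.2, 0.7, -0.3]
grip_width: 0.034
gripper_force: 0.0
```

>>> {"fn": "apply_moves", "kwargs": {"series": [[[0,0,0],[0,0,4],0.4],[[0,0,0],[0,0,4],0],[[0,0,0],[0,0,4],0],[[0,0,0],[0,0,4],0],[[0,0,0],[0,0,4],0],[[0,0,-0.05],[0,0,4],0],[[0,0,-0.1],[0,0,4],0],[[0,0,-0.11],[0,0,4],0],[[0,0,-0.11],[0,0,4],0],[[0,0,-0.11],[0,0,4],0]]}}

```text
t: 47.5
tcp_pos: [0.5905, 0.0193, 0.127]
tool_rot: [-3.142, -0.0, 2.164]
ft_force: [-0.5, 0.4, -0.6]
grip_width: 0.0171
gripper_force: 24.7
```

```bash
python3 go.py 124 34 .13
```

```text
t 47.5 q [ 0.55  0.78 -0.95  1.74  0.74  1.02 -0.09] tcp [0.5905 0.0193 0.127 ] grip 0.0171 F 24.7
   [0.3681, 0.0616, -0.0028] [-0.0, -0.0, -0.0] rows>= 8
```

>>> {"fn": "apply_moves", "kwargs": {"series": [[[0.368,0.062,-0.003],[0,0,0],0],[[0.368,0.062,-0.003],[0,0,0],0],[[0.368,0.062,-0.003],[0,0,0],0],[[0.368,0.062,-0.003],[0,0,0],0],[[0.368,0.062,-0.003],[0,0,0],0],[[0.368,0.062,-0.003],[0,0,0],0],[[0.368,0.062,-0.003],[0,0,0],0],[[0.368,0.062,-0.003],[0,0,0],0],[[0.368,0.062,-0.003],[0,0,0],0],[[0.368,0.062,-0.003],[0,0,0],0]]}}

```text
t: 48.5
tcp_pos: [0.4363, 0.3587, 0.1296]
tool_rot: [-3.14, 0.001, 2.165]
ft_force: [-0.2, -0.6, -0.3]
grip_width: 0.0174
gripper_force: 24.7
```

>>> {"fn": "apply_moves", "kwargs": {"series": [[[0,0,0.03],[0,0,0],0],[[0,0,0.06],[0,0,0],0],[[0,0,0.07],[0,0,0],0],[[0,0,0.07],[0,0,0],0],[[0,0,0.07],[0,0,0],0],[[0,0,0.07],[0,0,0],0],[[0,0,0.07],[0,0,0],0],[[0,0,0.07],[0,0,0],0]]}}

```text
t: 49.3
tcp_pos: [0.4375, 0.36, 0.0622]
tool_rot: [3.139, 0.0, 2.164]
ft_force: [-0.3, -0.3, -0.4]
grip_width: 0.0171
gripper_force: 24.7
```

```bash
python3 go.py 124 34 .035
```

```text
t 49.3 q [-0.14  0.83 -0.88  1.83  0.82  0.89 -0.83] tcp [0.4375 0.36   0.0622] grip 0.0171 F 24.7
   [0.0001, -0.0021, 0.0272] [0.2, 0.0, -0.0] rows>= 1
```

>>> {"fn": "apply_moves", "kwargs": {"series": [[[0,-0.002,0.008],[0,0,0],0],[[0,-0.002,0.015],[0,0,0],0],[[0,-0.002,0.022],[0,0,0],0],[[0,-0.002,0.027],[0,0,0],0],[[0,-0.002,0.027],[0,0,0],0],[[0,-0.002,0.027],[0,0,0],0]]}}

```text
t: 49.9
tcp_pos: [0.4353, 0.3583, 0.0341]
tool_rot: [3.141, 0.001, 2.164]
ft_force: [0.4, -1.1, -1.6]
grip_width: 0.0172
gripper_force: 24.7
```

```bash
python3 go.py 124 34 .021
```

```text
t 49.9 q [-0.16  0.87 -0.85  1.84  0.87  0.85 -0.86] tcp [0.4353 0.3583 0.0341] grip 0.0172 F 24.7
   [0.0003, 0.0007, 0.0131] [0.1, 0.0, -0.0] rows>= 1
```

>>> {"fn": "apply_moves", "kwargs": {"series": [[[0,0,0.004],[0,0,0],0],[[0,0,0.008],[0,0,0],0],[[0,0,0.011],[0,0,0],0],[[0,0,0.013],[0,0,0],0],[[0,0,0.013],[0,0,0],0],[[0,0,0.013],[0,0,0],0]]}}

```text
t: 50.5
tcp_pos: [0.4357, 0.3585, 0.0216]
tool_rot: [3.14, 0.001, 2.164]
ft_force: [1.0, -3.3, 4.1]
grip_width: 0.0167
gripper_force: 25.2
```

>>> {"fn": "apply_moves", "kwargs": {"series": [[[0,0,0],[0,0,0],0.35],[[0,0,0],[0,0,0],0.35],[[0,0,-0.01],[0,0,0],0.35],[[0,0,-0.05],[0,0,0],0.35],[[0,0,-0.1],[0,0,0],0.5],[[-0.04,-0.03,-0.11],[0,0,0],0.5],[[-0.08,-0.06,-0.11],[0,0,0],0.5],[[-0.12,-0.09,-0.11],[0,0,0],0.5],[[-0.16,-0.12,-0.11],[0,0,0],0.5],[[-0.2,-0.15,-0.11],[0,0,0],0.5]]}}

```text
t: 51.5
tcp_pos: [0.4225, 0.1083, 0.1318]
tool_rot: [3.139, 0.001, 2.165]
ft_force: [1.2, -0.4, 0.5]
grip_width: 0.0425
gripper_force: 0.0
```

```bash
python3 disc.py;python3 nx.py 34
```

```text
195 n [-0.005  0.01   1.   ] tilt 0.6 c [436.2 357.3] rel [-31.8  44.3] 24.5 z [0.011  0.0128 0.0148] rows [271. 502.]
191 n [-0.003  0.031  1.   ] tilt 1.8 c [486.1 300.1] rel [ 18.1 -12.9] 39.9 z [0.011  0.0128 0.015 ] rows [280. 475.]
46 n [-0.045  0.039  0.998] tilt 3.4 c [462.5 330.2] rel [-5.5 17.2] 15.1 z [0.0108 0.0126 0.015 ] rows [275. 489.]
40 n [-0.219 -0.594  0.774] tilt 39.3 c [487.2 258.8] rel [ 19.2 -54.2] 11.1 z [0.0118 0.0131 0.0214] rows [276. 450.]
122 n [0.001 0.019 1.   ] tilt 1.1 c [498.4 276.9] rel [ 30.4 -36.1] 20.9 z [0.0112 0.0127 0.0148] rows [283. 463.]
62 n [0.001 0.066 0.998] tilt 3.8 c [514.8 332.2] rel [46.8 19.2] 12.6 z [0.0115 0.013  0.0147] rows [293. 491.]
t 51.55 q [ 0.52  0.57 -1.05  2.13  0.69  0.84 -0.38] tcp [0.4217 0.0972 0.1301] grip 0.0429 F 0.0
white [658.9 -29.3] r 24.8 278
white [581.8 -80.5] r 24.7 295
other [458.2 -59.2] r 24.5 218
scene [458.6 -58.9] 27.0
[ 0.6589 -0.0293]
   [-0.236, 0.1286, 0.0105] [-0.4, 0.3, -0.7] rows>= 6
[ 0.5818 -0.0805]
   [-0.2364, 0.0361, 0.0111] [-0.4, 0.3, -0.7] rows>= 5
[ 0.4586 -0.0589]
   [-0.1507, -0.0549, 0.0112] [-0.4, 0.3, -0.7] rows>= 4
```

>>> {"fn": "apply_moves", "kwargs": {"series": [[[-0.159,-0.064,0],[0,0,0],0.5],[[-0.159,-0.064,0],[0,0,0],0.5],[[-0.159,-0.064,0],[0,0,0],0.5],[[-0.159,-0.064,0],[0,0,0],0.5],[[-0.159,-0.064,0],[0,0,0],0.5],[[-0.159,-0.064,0.04],[0,0,0],0.5],[[-0.159,-0.064,0.08],[0,0,0],0.5],[[-0.159,-0.064,0.113],[0,0,0],0.5],[[-0.159,-0.064,0.113],[0,0,0],0.5],[[-0.159,-0.064,0.113],[0,0,0],0.5]]}}

```text
t: 52.65
tcp_pos: [0.4593, -0.0553, 0.019]
tool_rot: [3.139, -0.001, 2.167]
ft_force: [-0.8, 0.8, 0.2]
grip_width: 0.0424
gripper_force: 0.0
```

>>> {"fn": "apply_moves", "kwargs": {"series": [[[0,0,0],[0,0,0],0],[[0,0,0],[0,0,0],0],[[0,0,0],[0,0,0],0],[[0,0,0],[0,0,0],0],[[0,0,0],[0,0,0],0.4],[[0,0,0],[0,0,0],0.4],[[0,0,0],[0,0,8],0.4],[[0,0,0],[0,0,16],0.4],[[0,0,0],[0,0,24],0.4],[[0,0,0],[0,0,32],0.4]]}}

```text
t: 53.65
tcp_pos: [0.459, -0.0578, 0.0184]
tool_rot: [3.139, -0.001, 1.599]
ft_force: [0.1, 0.3, -0.0]
grip_width: 0.0339
gripper_force: 0.0
```

>>> {"fn": "apply_moves", "kwargs": {"series": [[[0,0,0],[0,0,8],0.4],[[0,0,0],[0,0,16],0.4],[[0,0,0],[0,0,24],0.4],[[0,0,0],[0,0,28],0.4],[[0,0,0],[0,0,28],0.4],[[0,0,0],[0,0,28],0],[[0,0,0],[0,0,28],0],[[0,0,0],[0,0,28],0],[[0,0,0],[0,0,28],0],[[0,0,0],[0,0,28],0]]}}

```text
t: 54.65
tcp_pos: [0.459, -0.0577, 0.0184]
tool_rot: [3.14, -0.002, 1.118]
ft_force: [-1.6, -0.3, 6.1]
grip_width: 0.0174
gripper_force: 24.4
```

>>> {"fn": "apply_moves", "kwargs": {"series": [[[0,0,-0.05],[0,0,0],0],[[0,0,-0.1],[0,0,0],0],[[0,0,-0.11],[0,0,0],0],[[0,0,-0.11],[0,0,0],0],[[0,0,-0.11],[0,0,0],0]]}}

```text
t: 55.15
tcp_pos: [0.4578, -0.0582, 0.1272]
tool_rot: [-3.141, -0.001, 1.117]
ft_force: [-0.6, 0.4, -1.1]
grip_width: 0.0169
gripper_force: 24.7
```

```bash
python3 go.py -116 -26 .13; python3 go.py 64 -26 .13
```

```text
t 55.15 q [ 0.69  0.51 -0.81  2.07  0.53  0.78 -0.9 ] tcp [ 0.4578 -0.0582  0.1272] grip 0.0169 F 24.7
   [0.2864, -0.1573, -0.0026] [-0.0, -0.0, -0.0] rows>= 7
t 55.15 q [ 0.69  0.51 -0.81  2.07  0.53  0.78 -0.9 ] tcp [ 0.4578 -0.0582  0.1272] grip 0.0169 F 24.7
   [0.3914, -0.1574, -0.0025] [-0.0, -0.0, -0.0] rows>= 9
```

Next is slot 64, the far one.

>>> {"fn": "apply_moves", "kwargs": {"series": [[[0.391,-0.157,-0.003],[0,0,0],0],[[0.391,-0.157,-0.003],[0,0,0],0],[[0.391,-0.157,-0.003],[0,0,0],0],[[0.391,-0.157,-0.003],[0,0,0],0],[[0.391,-0.157,-0.003],[0,0,0],0],[[0.391,-0.157,-0.003],[0,0,0],0],[[0.391,-0.157,-0.003],[0,0,0],0],[[0.391,-0.157,-0.003],[0,0,0],0],[[0.391,-0.157,-0.003],[0,0,0],0],[[0.391,-0.157,-0.003],[0,0,0],0]]}}

```text
t: 56.15
tcp_pos: [0.4863, 0.3666, 0.1294]
tool_rot: [-3.139, -0.001, 1.123]
ft_force: [-0.5, -0.2, -0.8]
grip_width: 0.0167
gripper_force: 24.7
```

>>> {"fn": "apply_moves", "kwargs": {"series": [[[0,0,0.03],[0,0,0],0],[[0,0,0.06],[0,0,0],0],[[0,0,0.07],[0,0,0],0],[[0,0,0.07],[0,0,0],0],[[0,0,0.07],[0,0,0],0],[[0,0,0.07],[0,0,0],0],[[0,0,0.07],[0,0,0],0],[[0,0,0.07],[0,0,0],0]]}}

```text
t: 56.95
tcp_pos: [0.4896, 0.3628, 0.0624]
tool_rot: [3.14, -0.003, 1.117]
ft_force: [-0.9, 0.5, -0.6]
grip_width: 0.017
gripper_force: 24.7
```

```bash
python3 go.py 64 -26 .035
```

```text
t 56.95 q [-0.22  0.81 -0.7   1.72  0.66  0.86 -1.68] tcp [0.4896 0.3628 0.0624] grip 0.017 F 24.7
   [-0.0009, -0.0013, 0.0274] [0.1, -0.1, -0.0] rows>= 1
```

>>> {"fn": "apply_moves", "kwargs": {"series": [[[-0.001,-0.001,0.008],[0,0,0],0],[[-0.001,-0.001,0.015],[0,0,0],0],[[-0.001,-0.001,0.022],[0,0,0],0],[[-0.001,-0.001,0.027],[0,0,0],0],[[-0.001,-0.001,0.027],[0,0,0],0],[[-0.001,-0.001,0.027],[0,0,0],0]]}}

```text
t: 57.55
tcp_pos: [0.4877, 0.3622, 0.0344]
tool_rot: [3.141, -0.001, 1.117]
ft_force: [0.4, 0.3, 1.1]
grip_width: 0.017
gripper_force: 24.7
```

```bash
python3 go.py 64 -26 .021
```

```text
t 57.55 q [-0.24  0.84 -0.68  1.73  0.7   0.82 -1.7 ] tcp [0.4877 0.3622 0.0344] grip 0.017 F 24.7
   [0.0005, 0.0002, 0.0134] [0.0, -0.1, -0.0] rows>= 1
```

>>> {"fn": "apply_moves", "kwargs": {"series": [[[0,0,0.004],[0,0,0],0],[[0,0,0.008],[0,0,0],0],[[0,0,0.011],[0,0,0],0],[[0,0,0.013],[0,0,0],0],[[0,0,0.013],[0,0,0],0],[[0,0,0.013],[0,0,0],0]]}}

```text
t: 58.15
tcp_pos: [0.4879, 0.3622, 0.0215]
tool_rot: [3.141, -0.002, 1.117]
ft_force: [-0.4, -0.1, -1.2]
grip_width: 0.0173
gripper_force: 24.8
```

>>> {"fn": "apply_moves", "kwargs": {"series": [[[0,0,0],[0,0,0],0.35],[[0,0,0],[0,0,0],0.35],[[0,0,-0.01],[0,0,0],0.35],[[0,0,-0.05],[0,0,0],0.35],[[0,0,-0.1],[0,0,0],0.5],[[0,0,-0.11],[0,0,0],0.5]]}}

```text
t: 58.75
tcp_pos: [0.4897, 0.365, 0.1378]
tool_rot: [3.137, -0.01, 1.117]
ft_force: [1.3, 0.1, 0.6]
grip_width: 0.0429
gripper_force: 0.0
```

>>> {"fn": "apply_moves", "kwargs": {"series": [[[-0.217,0.152,0],[0,0,-60],0.5],[[-0.217,0.152,0],[0,0,-60],0.5],[[-0.217,0.152,0],[0,0,-60],0.5],[[-0.217,0.152,0],[0,0,-60],0.5],[[-0.217,0.152,0],[0,0,-60],0.5],[[-0.217,0.152,0],[0,0,-60],0.5],[[-0.217,0.152,0],[0,0,-60],0.5],[[-0.217,0.152,0],[0,0,-60],0.5],[[-0.217,0.152,0],[0,0,-60],0.5],[[-0.217,0.152,0],[0,0,-60],0.5]]}}

```text
t: 59.75
tcp_pos: [0.529, 0.1012, 0.1316]
tool_rot: [3.139, 0.0, 2.163]
ft_force: [0.6, 0.1, -0.6]
grip_width: 0.043
gripper_force: 0.0
```

```bash
python3 disc.py;python3 nx.py 34
```

```text
334 n [-0.003  0.004  1.   ] tilt 0.3 c [462.7 356.7] rel [-5.3 43.7] 51.8 z [0.0112 0.0129 0.0149] rows [281. 502.]
195 n [-0.011  0.022  1.   ] tilt 1.4 c [485.4 303.2] rel [17.4 -9.8] 41.7 z [0.011  0.0129 0.0148] rows [280. 475.]
45 n [-0.043  0.078  0.996] tilt 5.1 c [463.4 330.1] rel [-4.6 17.1] 12.7 z [0.011  0.0129 0.0148] rows [275. 489.]
168 n [-0.021  0.032  0.999] tilt 2.2 c [497.  268.7] rel [ 29.  -44.3] 24.6 z [0.0106 0.013  0.0148] rows [281. 460.]
67 n [-0.121  0.189  0.974] tilt 13.0 c [512.1 334.4] rel [44.1 21.4] 13.8 z [0.0072 0.0127 0.0143] rows [293. 491.]
t 59.8 q [ 0.47  0.73 -1.02  1.87  0.75  0.98 -0.3 ] tcp [0.529  0.1012 0.1316] grip 0.0425 F 0.0
other [663.7 -32. ] r 23.6 101
other [368.6 139.1] r 23.3 210
scene [582.1 -80.4] 26.8
scene [659.5 -30. ] 26.4
[ 0.5821 -0.0804]
   [-0.1803, -0.0573, 0.0116] [0.1, 0.0, -0.1] rows>= 4
[ 0.6595 -0.03  ]
   [-0.1817, 0.035, 0.0118] [0.1, 0.0, -0.1] rows>= 4
```

Six are flat or still to go. Next is stamp (.582,-.080).

>>> {"fn": "apply_moves", "kwargs": {"series": [[[-0.18,-0.057,0],[0,0,0],0.5],[[-0.18,-0.057,0],[0,0,0],0.5],[[-0.18,-0.057,0],[0,0,0],0.5],[[-0.18,-0.057,0],[0,0,0],0.5],[[-0.18,-0.057,0],[0,0,0],0.5],[[-0.18,-0.057,0.04],[0,0,0],0.5],[[-0.18,-0.057,0.08],[0,0,0],0.5],[[-0.18,-0.057,0.113],[0,0,0],0.5],[[-0.18,-0.057,0.113],[0,0,0],0.5],[[-0.18,-0.057,0.113],[0,0,0],0.5]]}}

```text
t: 60.9
tcp_pos: [0.5828, -0.0796, 0.019]
tool_rot: [3.14, -0.0, 2.165]
ft_force: [-0.1, 0.9, 0.4]
grip_width: 0.0429
gripper_force: 0.0
```

>>> {"fn": "apply_moves", "kwargs": {"series": [[[0,0,0],[0,0,0],0],[[0,0,0],[0,0,0],0],[[0,0,0],[0,0,0],0],[[0,0,0],[0,0,0],0],[[0,0,0],[0,0,0],0.4],[[0,0,0],[0,0,0],0.4],[[0,0,0],[0,0,8],0.4],[[0,0,0],[0,0,16],0.4],[[0,0,0],[0,0,24],0.4],[[0,0,0],[0,0,32],0.4]]}}

```text
t: 61.9
tcp_pos: [0.5826, -0.0808, 0.0184]
tool_rot: [3.14, -0.001, 1.599]
ft_force: [-0.2, -0.3, 0.8]
grip_width: 0.0339
gripper_force: 0.0
```

>>> {"fn": "apply_moves", "kwargs": {"series": [[[0,0,0],[0,0,8],0.4],[[0,0,0],[0,0,16],0.4],[[0,0,0],[0,0,24],0.4],[[0,0,0],[0,0,28],0.4],[[0,0,0],[0,0,28],0.4],[[0,0,0],[0,0,28],0],[[0,0,0],[0,0,28],0],[[0,0,0],[0,0,28],0],[[0,0,0],[0,0,28],0],[[0,0,0],[0,0,28],0]]}}

```text
t: 62.9
tcp_pos: [0.5827, -0.0807, 0.0185]
tool_rot: [3.14, -0.002, 1.117]
ft_force: [-0.9, -0.6, 3.5]
grip_width: 0.0173
gripper_force: 24.5
```

>>> {"fn": "apply_moves", "kwargs": {"series": [[[0,0,-0.05],[0,0,0],0],[[0,0,-0.1],[0,0,0],0],[[0,0,-0.11],[0,0,0],0],[[0,0,-0.11],[0,0,0],0],[[0,0,-0.11],[0,0,0],0],[[0,0,-0.11],[0,0,0],0],[[0,0,-0.11],[0,0,0],0]]}}

```text
t: 63.6
tcp_pos: [0.5814, -0.0807, 0.1267]
tool_rot: [-3.14, -0.001, 1.117]
ft_force: [0.4, -0.1, 0.3]
grip_width: 0.0174
gripper_force: 24.6
```

```bash
python3 go.py -116 -26 .13
```

```text
t 63.6 q [ 0.62  0.7  -0.78  1.75  0.59  0.94 -0.87] tcp [ 0.5814 -0.0807  0.1267] grip 0.0174 F 24.6
   [0.2525, -0.2782, -0.0027] [-0.1, -0.0, 0.0] rows>= 8
```

>>> {"fn": "apply_moves", "kwargs": {"series": [[[0.252,-0.278,-0.003],[0,0,0],0],[[0.252,-0.278,-0.003],[0,0,0],0],[[0.252,-0.278,-0.003],[0,0,0],0],[[0.252,-0.278,-0.003],[0,0,0],0],[[0.252,-0.278,-0.003],[0,0,0],0],[[0.252,-0.278,-0.003],[0,0,0],0],[[0.252,-0.278,-0.003],[0,0,0],0],[[0.252,-0.278,-0.003],[0,0,0],0],[[0.252,-0.278,-0.003],[0,0,0],0],[[0.252,-0.278,-0.003],[0,0,0],0]]}}

```text
t: 64.6
tcp_pos: [0.4426, 0.2676, 0.1307]
tool_rot: [3.141, -0.0, 1.118]
ft_force: [0.0, -1.1, -0.1]
grip_width: 0.017
gripper_force: 24.7
```

>>> {"fn": "apply_moves", "kwargs": {"series": [[[0,0,0.03],[0,0,0],0],[[0,0,0.06],[0,0,0],0],[[0,0,0.07],[0,0,0],0],[[0,0,0.07],[0,0,0],0],[[0,0,0.07],[0,0,0],0],[[0,0,0.07],[0,0,0],0],[[0,0,0.07],[0,0,0],0],[[0,0,0.07],[0,0,0],0]]}}

```text
t: 65.4
tcp_pos: [0.4437, 0.2679, 0.0621]
tool_rot: [3.14, -0.002, 1.117]
ft_force: [-0.2, -0.8, -0.4]
grip_width: 0.0171
gripper_force: 24.6
```

```bash
python3 go.py -116 -26 .035
```

```text
t 65.4 q [-0.07  0.7  -0.74  1.96  0.7   0.75 -1.68] tcp [0.4437 0.2679 0.0621] grip 0.0171 F 24.6
   [-0.0005, -0.0016, 0.0271] [0.1, -0.1, -0.0] rows>= 1
```

>>> {"fn": "apply_moves", "kwargs": {"series": [[[0,-0.002,0.008],[0,0,0],0],[[0,-0.002,0.015],[0,0,0],0],[[0,-0.002,0.022],[0,0,0],0],[[0,-0.002,0.027],[0,0,0],0],[[0,-0.002,0.027],[0,0,0],0],[[0,-0.002,0.027],[0,0,0],0]]}}

```text
t: 66.0
tcp_pos: [0.4414, 0.2687, 0.0342]
tool_rot: [3.141, -0.001, 1.117]
ft_force: [0.3, 0.4, -0.9]
grip_width: 0.0171
gripper_force: 24.6
```

```bash
python3 go.py -116 -26 .021
```

```text
t 66.0 q [-0.1   0.74 -0.7   1.97  0.74  0.7  -1.72] tcp [0.4414 0.2687 0.0342] grip 0.0171 F 24.6
   [-0.0001, 0.0009, 0.0132] [0.0, -0.1, 0.0] rows>= 1
```

>>> {"fn": "apply_moves", "kwargs": {"series": [[[0,0.001,0.004],[0,0,0],0],[[0,0.001,0.008],[0,0,0],0],[[0,0.001,0.011],[0,0,0],0],[[0,0.001,0.013],[0,0,0],0],[[0,0.001,0.013],[0,0,0],0],[[0,0.001,0.013],[0,0,0],0]]}}

```text
t: 66.6
tcp_pos: [0.4423, 0.2681, 0.0214]
tool_rot: [3.14, -0.001, 1.117]
ft_force: [-1.3, -0.9, 3.3]
grip_width: 0.017
gripper_force: 24.8
```

>>> {"fn": "apply_moves", "kwargs": {"series": [[[0,0,0],[0,0,0],0.35],[[0,0,0],[0,0,0],0.35],[[0,0,-0.01],[0,0,0],0.35],[[0,0,-0.05],[0,0,0],0.35],[[0,0,-0.1],[0,0,0],0.5],[[0,0,-0.11],[0,0,0],0.5]]}}

```text
t: 67.2
tcp_pos: [0.4442, 0.2705, 0.1366]
tool_rot: [3.137, -0.008, 1.117]
ft_force: [0.3, 0.8, 0.5]
grip_width: 0.0429
gripper_force: 0.0
```

>>> {"fn": "apply_moves", "kwargs": {"series": [[[-0.105,0.174,0],[0,0,-60],0.5],[[-0.105,0.174,0],[0,0,-60],0.5],[[-0.105,0.174,0],[0,0,-60],0.5],[[-0.105,0.174,0],[0,0,-60],0.5],[[-0.105,0.174,0],[0,0,-60],0.5],[[-0.105,0.174,0],[0,0,-60],0.5],[[-0.105,0.174,0],[0,0,-60],0.5],[[-0.105,0.174,0],[0,0,-60],0.5],[[-0.105,0.174,0],[0,0,-60],0.5],[[-0.105,0.174,0],[0,0,-60],0.5]]}}

```text
t: 68.2
tcp_pos: [0.5525, 0.0975, 0.1315]
tool_rot: [3.14, 0.0, 2.162]
ft_force: [0.5, -0.4, -0.8]
grip_width: 0.0428
gripper_force: 0.0
```

```bash
python3 disc.py;python3 nx.py 34; python3 - <<'E'
from h import *
a=grab("scene")["pixels"][220:330,420:560,::-1]
cv2.imwrite("pics/tin3.png",cv2.resize(a,None,fx=4,fy=4,interpolation=2))
E
```

```text
83 n [-0.018 -0.002  1.   ] tilt 1.0 c [443.5 259. ] rel [-24.5 -54. ] 23.3 z [0.0113 0.0129 0.0149] rows [263. 451.]
262 n [-0.001  0.012  1.   ] tilt 0.7 c [473.9 294. ] rel [  5.9 -19. ] 53.9 z [0.0108 0.0129 0.0148] rows [276. 473.]
340 n [-0.006  0.001  1.   ] tilt 0.4 c [461.9 356.4] rel [-6.1 43.4] 51.6 z [0.0109 0.0129 0.0149] rows [281. 502.]
46 n [-0.069  0.075  0.995] tilt 5.9 c [461.7 331.2] rel [-6.3 18.2] 13.1 z [0.0111 0.0127 0.0143] rows [275. 489.]
163 n [-0.015  0.021  1.   ] tilt 1.5 c [497.5 267.8] rel [ 29.5 -45.2] 25.1 z [0.0113 0.0129 0.0151] rows [281. 460.]
68 n [-0.089  0.108  0.99 ] tilt 8.1 c [514.7 334.2] rel [46.7 21.2] 15.1 z [0.0094 0.0124 0.0143] rows [293. 491.]
t 68.25 q [ 0.47  0.77 -1.03  1.82  0.77  1.02 -0.28] tcp [0.5525 0.0975 0.1315] grip 0.043 F 0.0
other [368.6 139.1] r 23.3 210
scene [658.8 -30.5] 26.6
[ 0.6588 -0.0305]
   [-0.1655, 0.0169, 0.0117] [0.1, 0.0, -0.1] rows>= 4
```

View pics/tin3.png

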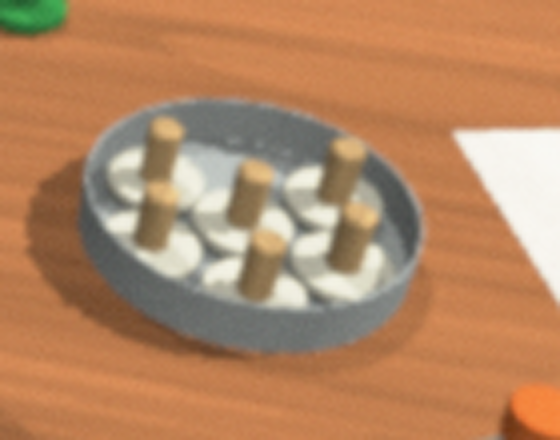

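The picture shows six stamps lying flat in the tin, with the free place at the back (around 245,145). Now the last stamp.

>>> {"fn": "apply_moves", "kwargs": {"series": [[[-0.166,0.017,0],[0,0,0],0.5],[[-0.166,0.017,0],[0,0,0],0.5],[[-0.166,0.017,0],[0,0,0],0.5],[[-0.166,0.017,0],[0,0,0],0.5],[[-0.166,0.017,0],[0,0,0],0.5],[[-0.166,0.017,0.04],[0,0,0],0.5],[[-0.166,0.017,0.08],[0,0,0],0.5],[[-0.166,0.017,0.113],[0,0,0],0.5],[[-0.166,0.017,0.113],[0,0,0],0.5],[[-0.166,0.017,0.113],[0,0,0],0.5]]}}

```text
t: 69.4
tcp_pos: [0.6594, -0.029, 0.0193]
tool_rot: [3.139, -0.001, 2.165]
ft_force: [-0.2, -0.6, 0.8]
grip_width: 0.0426
gripper_force: 0.0
```

>>> {"fn": "apply_moves", "kwargs": {"series": [[[0,0,0],[0,0,0],0],[[0,0,0],[0,0,0],0],[[0,0,0],[0,0,0],0],[[0,0,0],[0,0,0],0],[[0,0,0],[0,0,0],0.4],[[0,0,0],[0,0,0],0.4],[[0,0,0],[0,0,-8],0.4],[[0,0,0],[0,0,-16],0.4],[[0,0,0],[0,0,-24],0.4],[[0,0,0],[0,0,-32],0.4]]}}

```text
t: 70.4
tcp_pos: [0.6596, -0.0309, 0.0185]
tool_rot: [3.14, 0.001, 2.728]
ft_force: [-0.6, 0.0, -0.8]
grip_width: 0.0341
gripper_force: 0.0
```

>>> {"fn": "apply_moves", "kwargs": {"series": [[[0,0,0],[0,0,-8],0.4],[[0,0,0],[0,0,-16],0.4],[[0,0,0],[0,0,-24],0.4],[[0,0,0],[0,0,-28],0.4],[[0,0,0],[0,0,-28],0.4],[[0,0,0],[0,0,-28],0],[[0,0,0],[0,0,-28],0],[[0,0,0],[0,0,-28],0],[[0,0,0],[0,0,-28],0],[[0,0,0],[0,0,-28],0]]}}

```text
t: 71.4
tcp_pos: [0.6597, -0.0307, 0.0186]
tool_rot: [3.141, 0.002, -3.072]
ft_force: [0.7, 0.5, 1.4]
grip_width: 0.0172
gripper_force: 24.4
```

>>> {"fn": "apply_moves", "kwargs": {"series": [[[0,0,-0.05],[0,0,0],0],[[0,0,-0.1],[0,0,0],0],[[0,0,-0.11],[0,0,0],0],[[0,0,-0.11],[0,0,0],0],[[0,0,-0.11],[0,0,0],0],[[0,0,-0.11],[0,0,0],0],[[0,0,-0.11],[0,0,0],0]]}}

```text
t: 72.1
tcp_pos: [0.6586, -0.0309, 0.1267]
tool_rot: [3.141, -0.001, -3.072]
ft_force: [-0.3, 0.0, -0.6]
grip_width: 0.0172
gripper_force: 24.6
```

```bash
python3 go.py 184 94 .13
```

```text
t 72.1 q [ 0.65  0.99 -1.14  1.54  0.93  1.23  0.99] tcp [ 0.6586 -0.0309  0.1267] grip 0.0172 F 24.6
   [0.2214, 0.359, -0.0028] [0.0, -0.1, -0.0] rows>= 9
```

>>> {"fn": "apply_moves", "kwargs": {"series": [[[0.221,0.359,-0.003],[0,0,0],0],[[0.221,0.359,-0.003],[0,0,0],0],[[0.221,0.359,-0.003],[0,0,0],0],[[0.221,0.359,-0.003],[0,0,0],0],[[0.221,0.359,-0.003],[0,0,0],0],[[0.221,0.359,-0.003],[0,0,0],0],[[0.221,0.359,-0.003],[0,0,0],0],[[0.221,0.359,-0.003],[0,0,0],0],[[0.221,0.359,-0.003],[0,0,0],0],[[0.221,0.359,-0.003],[0,0,0],0]]}}

```text
t: 73.1
tcp_pos: [0.4108, 0.3154, 0.1315]
tool_rot: [3.139, 0.001, -3.065]
ft_force: [0.4, -0.6, -0.2]
grip_width: 0.0171
gripper_force: 24.6
```

>>> {"fn": "apply_moves", "kwargs": {"series": [[[0,0,0.0],[0,0,0],0],[[0,0,0.03],[0,0,0],0],[[0,0,0.06],[0,0,0],0],[[0,0,0.07],[0,0,0],0],[[0,0,0.07],[0,0,0],0],[[0,0,0.07],[0,0,0],0],[[0,0,0.07],[0,0,0],0],[[0,0,0.07],[0,0,0],0],[[0,0,0.07],[0,0,0],0],[[0,0,0.07],[0,0,0],0]]}}

```text
t: 74.1
tcp_pos: [0.4143, 0.3122, 0.0618]
tool_rot: [3.141, 0.002, -3.072]
ft_force: [0.1, -1.1, 0.6]
grip_width: 0.0174
gripper_force: 24.6
```

```bash
python3 go.py 184 94 .035
```

```text
t 74.1 q [ 0.05  0.89 -1.08  1.95  0.99  0.96  0.1 ] tcp [0.4143 0.3122 0.0618] grip 0.0174 F 24.6
   [0.0017, -0.0004, 0.0268] [0.1, 0.1, -0.0] rows>= 1
```

>>> {"fn": "apply_moves", "kwargs": {"series": [[[0.001,0,0.008],[0,0,0],0],[[0.001,0,0.015],[0,0,0],0],[[0.001,0,0.022],[0,0,0],0],[[0.001,0,0.027],[0,0,0],0],[[0.001,0,0.027],[0,0,0],0],[[0.001,0,0.027],[0,0,0],0]]}}

```text
t: 74.7
tcp_pos: [0.413, 0.3122, 0.0343]
tool_rot: [3.141, 0.001, -3.072]
ft_force: [-0.6, 0.2, 0.0]
grip_width: 0.0172
gripper_force: 24.6
```

```bash
python3 go.py 184 94 .021
```

```text
t 74.7 q [ 0.02  0.92 -1.04  1.96  1.04  0.92  0.07] tcp [0.413  0.3122 0.0343] grip 0.0172 F 24.6
   [0.0004, -0.0004, 0.0133] [0.0, 0.1, -0.0] rows>= 1
```

>>> {"fn": "apply_moves", "kwargs": {"series": [[[0,0,0.003],[0,0,0],0],[[0,0,0.005],[0,0,0],0],[[0,0,0.007],[0,0,0],0],[[0,0,0.009],[0,0,0],0],[[0,0,0.009],[0,0,0],0]]}}

```text
t: 75.2
tcp_pos: [0.4131, 0.3119, 0.0251]
tool_rot: [3.141, 0.001, -3.072]
ft_force: [0.3, -0.2, -0.2]
grip_width: 0.017
gripper_force: 24.6
```

Free. I finish the placing, release, and retract.

>>> {"fn": "apply_moves", "kwargs": {"series": [[[0,0,0.002],[0,0,0],0],[[0,0,0.004],[0,0,0],0],[[0,0,0.004],[0,0,0],0],[[0,0,0.004],[0,0,0],0]]}}

```text
t: 75.6
tcp_pos: [0.4133, 0.3121, 0.0215]
tool_rot: [3.141, 0.002, -3.072]
ft_force: [-0.0, -0.7, 2.3]
grip_width: 0.0173
gripper_force: 24.8
```

>>> {"fn": "apply_moves", "kwargs": {"series": [[[0,0,0],[0,0,0],0.35],[[0,0,0],[0,0,0],0.35],[[0,0,-0.01],[0,0,0],0.35],[[0,0,-0.05],[0,0,0],0.35],[[0,0,-0.1],[0,0,0],0.5],[[0,0,-0.12],[0,0,0],0.5],[[0,-0.05,-0.14],[0,0,0],0.5],[[0,-0.1,-0.14],[0,0,0],0.5],[[0,-0.15,-0.14],[0,0,0],0.5],[[0,-0.2,-0.14],[0,0,0],0.5]]}}

```text
t: 76.6
tcp_pos: [0.4265, 0.1143, 0.1619]
tool_rot: [3.141, 0.003, -3.071]
ft_force: [1.6, -0.3, 0.0]
grip_width: 0.0427
gripper_force: 0.0
```

>>> {"fn": "apply_moves", "kwargs": {"series": [[[0,-0.05,0],[0,0,0],0.5],[[0,-0.1,0],[0,0,0],0.5],[[0,-0.15,0],[0,0,0],0.5],[[0,-0.15,0],[0,0,0],0.5],[[0,-0.15,0],[0,0,0],0.5],[[0,-0.15,0],[0,0,0],0.5]]}}

```text
t: 77.2
tcp_pos: [0.4371, -0.0322, 0.1616]
tool_rot: [3.14, 0.002, -3.07]
ft_force: [0.1, 0.7, 0.2]
grip_width: 0.0427
gripper_force: 0.0
```

```bash
python3 disc.py; python3 tin.py; python3 p3.py .5 -.3 .2 | grep -v block; python3 - <<'E'
from h import *
a=grab("scene")["pixels"][:,:,::-1]
cv2.imwrite("pics/end.png",cv2.resize(a[180:400,100:600],(800,352),interpolation=2))
E
```

```text
355 n [-0.003  0.007  1.   ] tilt 0.4 c [458.2 303.4] rel [-9.8 -9.6] 69.3 z [0.0111 0.013  0.015 ] rows [272. 473.]
384 n [-0.001  0.004  1.   ] tilt 0.3 c [454.7 343.8] rel [-13.3  30.8] 60.9 z [0.0112 0.0128 0.0149] rows [278. 500.]
79 n [0.017 0.005 1.   ] tilt 1.0 c [443.8 258.9] rel [-24.2 -54.1] 21.5 z [0.0113 0.0129 0.0147] rows [263. 452.]
46 n [-0.039  0.07   0.997] tilt 4.6 c [460.8 330.5] rel [-7.2 17.5] 13.1 z [0.0111 0.0129 0.0144] rows [275. 489.]
164 n [-0.023  0.014  1.   ] tilt 1.6 c [497.4 267.9] rel [ 29.4 -45.1] 24.9 z [0.0111 0.0128 0.0148] rows [281. 460.]
65 n [-0.036  0.062  0.997] tilt 4.1 c [516.7 334.4] rel [48.7 21.4] 13.0 z [0.0114 0.0132 0.0148] rows [293. 491.]
scene tin [468.2 313.1] 81.7
  handle top [416.7 310.4] rel [-51.6  -2.7] z 0.0462 39
  handle top [445.2 267.4] rel [-23.  -45.7] z 0.0461 40
  handle top [438.  356.9] rel [-30.2  43.8] z 0.0463 45
  handle top [468.7 311.7] rel [ 0.5 -1.5] z 0.0459 48
  handle top [499.4 267. ] rel [ 31.2 -46.1] z 0.0461 49
  handle top [489.8 360.3] rel [21.6 47.2] z 0.0462 49
  handle top [522.4 317.9] rel 
[... 368 characters left out ...]
43.6] z 0.0452 52
  handle top [414.5 312.3] rel [-52.9  -2.7] z 0.0459 54
t 77.35 q [ 0.94  0.6  -1.23  2.09  0.71  0.96  0.96] tcp [ 0.4371 -0.032   0.1614] grip 0.0432 F 0.0
   [-0.0433, -0.2718, -0.0388] [0.2, 0.0, 118.9] rows>= 14
scene orange 363 rack-frame pct y,x,z [[-0.0414, 0.045, 0.0356], [0.0112, 0.0509, 0.081], [0.0382, 0.053, 0.0992]]
scene blue 237 rack-frame pct y,x,z [[-0.036, -0.0445, 0.0383], [0.0157, -0.0417, 0.0829], [0.0359, -0.0394, 0.0985]]
top orange 280 rack-frame pct y,x,z [[-0.0402, 0.0432, 0.0354], [0.0091, 0.0445, 0.0819], [0.039, 0.0502, 0.0997]]
top green 204 rack-frame pct y,x,z [[-0.0338, -0.0042, 0.0471], [0.0059, -0.0028, 0.0934], [0.0418, 0.0014, 0.0998]]
```

View pics/end.png

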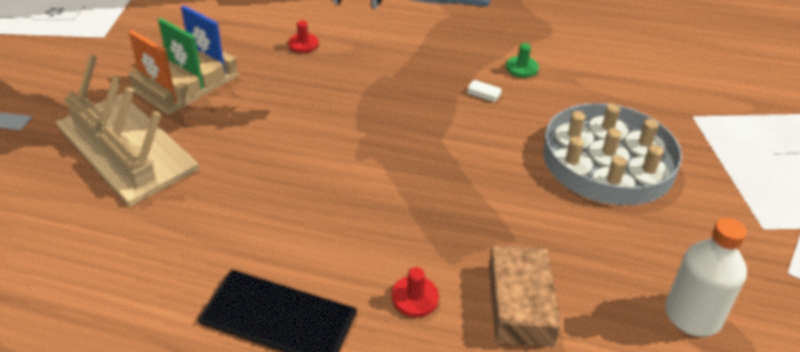

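The picture shows all seven stamps upright in the tin (about 612,150) and the orange, green and blue plates standing in the rack (150-205, 35-70). The phone, cork block, glue and eraser have not moved. All ring stamps sit within 55 mm of the tin centre and the plate tops are at 99 mm.

```bash
python3 -c "
from plant import manip
print(manip.sign_off())"
```

```text
the job is handed in; nothing more can be done
None
```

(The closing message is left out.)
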